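Stack the wedge-heel blanks in the stacking tray and lock the fence

TASK

Put up all the cork wedge-heel blanks lying on the bench in the stacking tray, ready to carry to the finishing machine: flip the cam lever up to free the fence, slide the fence back, and stack the blanks squarely on one another between fence and end board, in pairs with thick end over thin end so that every pair lies level, the bottom pair lengthwise along the track and close to the end board, and each further pair crosswise on the pair below (an odd last blank lies crosswise on top). Then slide the fence up snug so that it holds the bottom pair against the end board, and flip the lever fully down to lock it; leave the other things on the bench alone.

Things in the scene. Friction and masses are not known exactly. Their poses are not given: they have to be found in the camera images.
- blank1_mid (a point): wedge-heel blank, cork with tan faces: 130 mm long, 50 wide (parallel sides), 26 thick at one end tapering evenly to 10 at the other, 130 g. The point is its centre, 9 mm above what it lies flat on. x: along it to the THICK end; y: across; z: square to its middle plane. Both broad faces are alike, at 3.52 deg to that plane: lying on a level surface its x rises 3.52 deg, its top face 7 deg
- blank2_mid (a point): another blank, just like blank1; some of the six may be absent (None)
- blank3_mid (a point): another blank, just like blank1; some of the six may be absent (None)
- blank4_mid (a point): another blank, just like blank1; some of the six may be absent (None)
- blank5_mid (a point): another blank, just like blank1; some of the six may be absent (None)
- blank6_mid (a point): another blank, just like blank1; some of the six may be absent (None)
- tray_berth (a point): on the fixed stacking tray (plywood board 330 x 180, 15 mm thick, no side walls): the point on the board's top, on the track's centre line, over which the stack belongs. x: along the track to the fixed end board (150 wide, 12 thick, 50 mm high), whose inner face is at x = +66 mm; y: across; z: up. The track is flush
- fence (a joint): sliding fence across the track: upright plywood 150 mm wide, 12 thick, top 51.5 mm above the board. Clear length to the end board = 100 mm + this value; 0 to 0.110 m, growing away from the end board. Slides with 5 N when the lever is free, held fast when it is down
- fence_top (a point): point on the fence's top edge, mid-thickness, 50 mm to the +y side of its middle; axes as tray_berth. The lever and its aluminium foot are behind the fence (-x side), within 24 mm of its middle, the foot 80 mm long
- cam_lever (a joint): cam lever on the fence's foot: 0 = handle flat down, pointing away from the end board (-x), locked; 1.5 = nearly upright, free. Takes 2 to 4 N at the grip and stays where left; the cam grips below 0.5 rad, fully at 0. The grip rises as the value grows
- lever_grip (a point): on the lever's handle, 20 mm from its tip; handle 16 mm wide (along tray y), 11 thick. It moves with the lever; with the lever down it lies 72 mm behind the pivot (-x) and 16 mm above it
- lever_pivot (a point): the lever's hinge axis (along tray y), 55 mm behind the fence's inner face and 19.5 mm above the board; axes as tray_berth
- tin1: round flat polish tin, 58 mm across, 22 mm high, black and steel; origin centre of underside; leave alone
- tin2: round flat polish tin, 52 mm across, 20 mm high; origin centre of underside; leave alone
- dye1: brass bottle with a domed top, 50 mm across, 115 mm high; origin centre of underside; leave alone
- dye2: a second brass bottle like dye1; leave alone
- cement: amber glass jar of cement, 72 mm across, 90 mm high; leave alone
- hammer: cobbler's hammer lying flat; leave alone
- brush: wooden shoe brush with black bristles, 150 x 50 x 44 mm; leave alone
- shoe: black lace-up shoe, 280 x 100 x 100 mm, standing on its sole; leave alone
Mind the look-alikes: they are no part of the job. Leave any red or turquoise look-alike of the part that bears blank2_mid alone.

How it is judged (in metres and radians):
On the way, in this order (a step that is already met when the one before it is completed fails the run):
1. the cam lever is flipped up, so that the fence is free (value of joint cam_lever above 1 rad), for 0.2 s.
2. all blanks present are stacked on the tray in level pairs, each pair crosswise on the one below (horizontal distance between each of blank1_mid, blank2_mid, blank3_mid, blank4_mid, blank5_mid, blank6_mid and tray_berth below 0.02 m and angle between the z axis of each of blank1_mid, blank2_mid, blank3_mid, blank4_mid, blank5_mid, blank6_mid and the z axis of tray_berth, either way round below 0.122 rad and ((z of blank1_mid in the frame of tray_berth between 0.002 and 0.036 m and angle between the x axis of blank1_mid and the x axis of tray_berth, either way round below 0.2 rad) or (z of blank1_mid in the frame of tray_berth between 0.036 and 0.072 m and angle between the x axis of blank1_mid and the y axis of tray_berth, either way round below 0.2 rad) or (z of blank1_mid in the frame of tray_berth between 0.072 and 0.11 m and angle between the x axis of blank1_mid and the x axis of tray_berth, either way round below 0.2 rad)) and ((z of blank2_mid in the frame of tray_berth between 0.002 and 0.036 m and angle between the x axis of blank2_mid and the x axis of tray_berth, either way round below 0.2 rad) or (z of blank2_mid in the frame of tray_berth between 0.036 and 0.072 m and angle between the x axis of blank2_mid and the y axis of tray_berth, either way round below 0.2 rad) or (z of blank2_mid in the frame of tray_berth between 0.072 and 0.11 m and angle between the x axis of blank2_mid and the x axis of tray_berth, either way round below 0.2 rad)) and ((z of blank3_mid in the frame of tray_berth between 0.002 and 0.036 m and angle between the x axis of blank3_mid and the x axis of tray_berth, either way round below 0.2 rad) or (z of blank3_mid in the frame of tray_berth between 0.036 and 0.072 m and angle between the x axis of blank3_mid and the y axis of tray_berth, either way round below 0.2 rad) or (z of blank3_mid in the frame of tray_berth between 0.072 and 0.11 m and angle between the x axis of blank3_mid and the x axis of tray_berth, either way round below 0.2 rad)) and ((z of blank4_mid in the frame of tray_berth between 0.002 and 0.036 m and angle between the x axis of blank4_mid and the x axis of tray_berth, either way round below 0.2 rad) or (z of blank4_mid in the frame of tray_berth between 0.036 and 0.072 m and angle between the x axis of blank4_mid and the y axis of tray_berth, either way round below 0.2 rad) or (z of blank4_mid in the frame of tray_berth between 0.072 and 0.11 m and angle between the x axis of blank4_mid and the x axis of tray_berth, either way round below 0.2 rad)) and ((z of blank5_mid in the frame of tray_berth between 0.002 and 0.036 m and angle between the x axis of blank5_mid and the x axis of tray_berth, either way round below 0.2 rad) or (z of blank5_mid in the frame of tray_berth between 0.036 and 0.072 m and angle between the x axis of blank5_mid and the y axis of tray_berth, either way round below 0.2 rad) or (z of blank5_mid in the frame of tray_berth between 0.072 and 0.11 m and angle between the x axis of blank5_mid and the x axis of tray_berth, either way round below 0.2 rad)) and ((z of blank6_mid in the frame of tray_berth between 0.002 and 0.036 m and angle between the x axis of blank6_mid and the x axis of tray_berth, either way round below 0.2 rad) or (z of blank6_mid in the frame of tray_berth between 0.036 and 0.072 m and angle between the x axis of blank6_mid and the y axis of tray_berth, either way round below 0.2 rad) or (z of blank6_mid in the frame of tray_berth between 0.072 and 0.11 m and angle between the x axis of blank6_mid and the x axis of tray_berth, either way round below 0.2 rad))), for 0.3 s.
At the end, for the whole second after the job is handed in: One stack on the berth: each centre within 20 mm of it in plan, middle planes within 7 degrees of level (wrong way round: 10), pairs along, across, along the track within 0.2 rad; clear length between fence and end board under 138 mm; lever below 0.12 rad (all of step 2 and value of joint fence between 0.022 and 0.038 m and value of joint cam_lever below 0.12 rad); the robot touches nothing.
It fails at once if another thing on the bench is pushed more than 5 cm from its place (distance of any of tin1, tin2, dye1, dye2, cement, hammer, brush, shoe from where it was at the start of the episode above 0.05 m).
Of blank1, blank2, blank3, blank4, blank5, blank6 only 4 to 6 are there at a start; the rules pass over those that are not, and their reading is None.
At some moment in a run one of blank1, blank2, blank3, blank4, blank5, blank6 may be knocked a few centimetres aside while the robot is not near it.
Once in a run the grip may slacken for a moment while it holds something.
It also fails if it takes over 210 s, if anything falls off the work surface, if the arm or the gripper's body presses on something with over 40 N, if the wrist force passes 120 N, or if a joint passes its speed limit or range.

ROBOT

A 6-joint arm with a two-finger parallel gripper is mounted at the origin on the work surface. World frame = base frame: x ahead of the robot, y to its left, z up, the work surface at z = 0. Lengths are in m, angles in degrees, forces in N, time in s.
With the tool pointing down it reaches from about 0.3 to 0.75 m from the base axis. Payload 8.5 kg.
Tool frame: the origin (TCP) lies at the very end of the fingers, on their centre line; the grasp point (between the pads) lies 19 mm behind it (env.pinch_z is the distance from the TCP to the grasp point, in m); z points along the fingers, y is the line along which they close (so a half turn about z gives the same grasp; the last joint's range is limited). The gripper opens to 85 mm and grips with 20 to 120 N. Pads are 22 mm wide; open, the fingers measure 114 mm over their backs; the gripper's body (76 mm by 85 mm) begins 54 mm behind the grasp point. The pads swing forward as they close: fully open they stand 13 mm farther back than shut.
Start: joints at [-87.164, 21.807, 74.336, -0, 83.858, -12.336], TCP at [0.144, -0.531, 0.231] pointing down, gripper open.
Joint ranges: [-178.18, 178.18], [-50.72, 133.34], [12.68, 142.11], [-81.47, 261.47], [9.98, 163.14], [-165.26, 165.26]. Speed limits (degrees/s): [136.94, 136.94, 180, 180, 180, 180].

INTERFACE

Orientations are given as a 3x3 rotation matrix whose columns are the frame's x, y, z axes.
In Python, from rig import env, viewer gives the robot as it stands.
- The arm moves only by the tool drive_tool, never from a script. Its argument "series" is a list of rows, each a list of 3 entries, a list of its own where there are three numbers: the shift along the tool's x, y, z in m, then the turn about the tool's z in degrees, then the finger opening in m, from 0 to 0.0854. A call has 1 to 20 rows; each row is the pose to reach, as a shift and turn from the pose commanded when the call began, along the tool's axes at that moment; what a row does not reach only later rows make up. A row lasts 1/10 s, in which the tool goes at most 50 mm and 8.59 degrees, less where a joint would pass 70% of its speed; a pose out of reach is approached as far as the arm can. A call with a gripper value outside its range is refused whole. The fingers move at their own pace and stop on an object; "newtons" is the grip in N (left out, the last holds). Time passes only in rows, so rows that repeat a pose let the fingers close. It gives the time, the measured TCP pose, the force, the opening and the grip force at its end, in the units of the state.
- env.observe(): the state, without advancing time (a new reading comes with each control period).
- viewer.get_image(name): name is "scene" or "top" or "wrist"; returns a dict with "img" (384x512x3 uint8, red, green, blue), "depth" (384x512 float32, m along the optical axis (not along the pixel's ray), 0 where there is no reading), "camera_matrix" (3x3 intrinsics, pixels), "rvec" (rotation vector, rad) and "tvec" (3), from world to camera coordinates, as OpenCV has them. Camera axes: x right, y down, z forward; pixel columns grow to the right and rows downward; lengths in m; the calibration is good to about 2 mm. A picture is of the moment at which its call begins.
- env.close_job(): hands the job in; it is judged then, once.
The state is a dict: "time_s": time; "q": joint angles; "qvel": joint speeds; "joint_efforts": joint torques, N m; "position": TCP position; "tool_rot": TCP orientation; "ft_force": force on the tool from outside, world axes, zero at the start; "wrist_torque": the same for the moment, N m; "grip_width": finger opening in m; "gripper_force": force on a finger pad.
Only numpy, scipy, OpenCV 4.12 (cv2) and the standard library are available. Lean on these libraries where they do the work, as an engineer would, in place of code of your own. Each camera call takes 0.05 s, during which the arm holds its last target. There are 200 camera calls.

## Working session

There is one attempt and no reset: what is moved stays moved. The work goes in short steps, Python scripts to look and compute and a tool call to move; the robot and the scene stay as the last step left them, time stands still between calls to the robot, and variables do not carry over. Pictures are saved under pics/ and viewed, at most 14 in all, crops included, and the job is handed in when it is done.

Besides the shell and the picture viewer there is one more tool, called after "Request:" as name(argument=value, ...) on one line, values as JSON. drive_tool: Moves the arm, as the interface text tells. Its arguments: {"type":"object","properties":{"series":{"type":"array"},"newtons":{"type":"number"}},"required":["series"]}

```bash
mkdir -p pics; ls; cat > h.py <<'E'
import numpy as np, cv2
from rig import env, viewer
def cap(n):
    d=viewer.get_image(n); R=cv2.Rodrigues(np.array(d["rvec"],float))[0]; t=np.array(d["tvec"],float).ravel()
    d["R"]=R; d["t"]=t; d["K"]=np.array(d["camera_matrix"]); d["c"]=-R.T@t; return d
def cloud(d):
    h,w=d["depth"].shape; v,u=np.mgrid[:h,:w]; z=d["depth"]; K=d["K"]
    P=np.stack([(u-K[0,2])/K[0,0]*z,(v-K[1,2])/K[1,1]*z,z],-1)
    return (P-d["t"])@d["R"]
def ray(d,u,v,z):
    r=d["R"].T@np.linalg.inv(d["K"])@np.array([u,v,1.]); return d["c"]+r*(z-d["c"][2])/r[2]
def proj(d,P):
    p=(np.asarray(P)@d["R"].T+d["t"])@d["K"].T; return p[...,:2]/p[...,2:]
def save(d,f,box=None,s=1):
    im=d["img"][...,::-1]
    if box: im=im[box[1]:box[3],box[0]:box[2]]
    cv2.imwrite(f,cv2.resize(im,None,fx=s,fy=s,interpolation=cv2.INTER_CUBIC))
E
python3 - <<'E'
from h import *
import pickle
for n in("scene","top"):
    d=cap(n); save(d,f"pics/{n}0.png",None,1.5); pickle.dump(d,open(n+"0.pkl","wb")); print(n,d["c"],d["K"][0,0],d["R"][2])
s=env.observe(); print(s["position"],s["tool_rot"],env.pinch_z,s["grip_width"])
E
```

```text
pics
scene [1.2217424  0.35558401 1.00904525] 453.9674603335864 [-0.57605245 -0.17702675 -0.79801322]
top [0.32898524 0.14885617 1.11144881] 418.2517222308069 [ 0.20682713 -0.01578959 -0.97825008]
[ 0.1439388  -0.53057031  0.23080411] [[ 9.65142913e-01  2.61723436e-01 -2.42380607e-05]
 [ 2.61723260e-01 -9.65142146e-01  1.25398142e-03]
 [ 3.04803153e-04 -1.21661495e-03 -9.99999213e-01]] 0.0187 0.08561716026621113
```

View pics/top0.png

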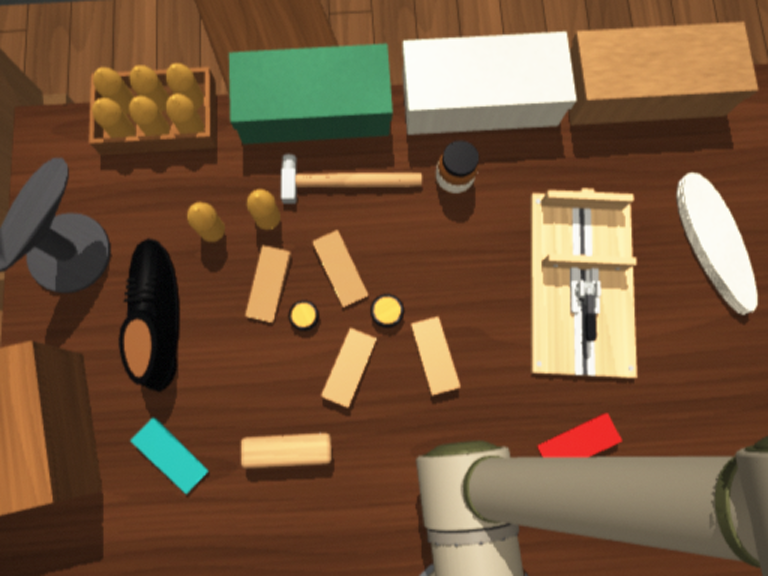

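View pics/scene0.png

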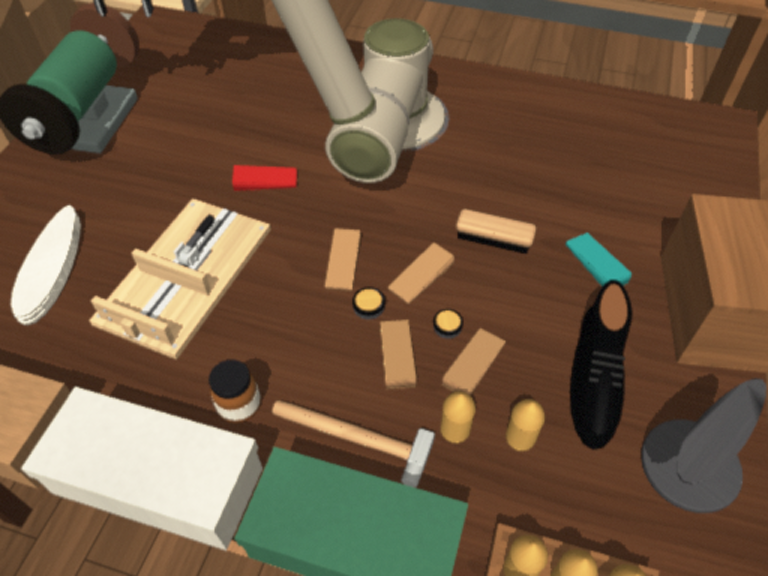

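The top view shows four tan wedges, at (268,284), (340,268), (349,368) and (435,356) in the 768 px picture. The one at (286,450) is the brush, since its black bristles show in the scene view. The turquoise (168,456) and red (580,437) pieces are look-alikes, so I leave them. The end board is at the top of the tray and the lever points toward the robot. Next I measure these.

```bash
cat >> h.py <<'E'
def blanks(d, lo=0.004, hi=0.034, region=None, amin=300):
    """tan wedges on the bench: list of (centre xy, yaw deg toward thick end, slope deg, plane z at centre, L, W)"""
    P=cloud(d); hsv=cv2.cvtColor(d["img"],cv2.COLOR_RGB2HSV)
    m=((hsv[...,0]>8)&(hsv[...,0]<24)&(hsv[...,1]>60)&(hsv[...,1]<190)&(hsv[...,2]>120)&(P[...,2]>lo)&(P[...,2]<hi)&(d["depth"]>0)).astype(np.uint8)
    m=cv2.morphologyEx(m,cv2.MORPH_OPEN,np.ones((3,3)))
    n,lab,st,_=cv2.connectedComponentsWithStats(m)
    out=[]
    for i in range(1,n):
        if st[i,4]<amin: continue
        Q=P[(lab==i)]
        (c,wh,a)=cv2.minAreaRect((Q[:,:2]*1000).astype(np.float32))
        if wh[0]<wh[1]: wh=wh[::-1]; a+=90
        c=np.array(c)/1000
        A=np.c_[Q[:,:2]-c,np.ones(len(Q))]; k=np.linalg.lstsq(A,Q[:,2],rcond=None)[0]
        e=np.array([np.cos(np.radians(a)),np.sin(np.radians(a))])
        if k[:2]@e<0: a+=180; e=-e
        a=(a+180)%360-180
        out.append((c.round(4),round(a,1),round(np.degrees(np.arctan(k[:2]@e)),1),round(k[2],4),np.round(wh,0),st[i,:5]))
    return out
E
python3 - <<'E'
from h import *
import pickle
d=pickle.load(open("top0.pkl","rb"))
for b in blanks(d): print(b)
P=cloud(d)
def at(u,v): 
    u=int(u/1.5);v=int(v/1.5); return np.median(P[v-1:v+2,u-1:u+2].reshape(-1,3),0).round(4)
for n,u,v in [("bench",600,480),("trayL",545,300),("trayR",620,300),("endb top L",552,199),("endb R",622,199),("fence top L",555,261),("fence top R",625,261),("lever tip",590,330),("tin1",388,310),("tin2",303,315),("dye",262,205)]: print(n,at(u,v))
# tray board mask by height
M=((abs(P[...,2]-.015)<.005)).astype(np.uint8)
M[:, :345]=0; M[:120]=0;M[260:]=0; M[:,430:]=0
Q=P[M>0]; r=cv2.minAreaRect((Q[:,:2]*1000).astype(np.float32)); print("tray",r,len(Q))
for z0,z1,nm in[(.058,.075,'tops')]:
    M=((P[...,2]>z0)&(P[...,2]<z1)).astype(np.uint8); M[:, :345]=0; M[:120]=0;M[260:]=0; M[:,430:]=0
    n,l,s,c=cv2.connectedComponentsWithStats(M)
    for i in range(1,n):
        if s[i,4]>60:
            Q=P[l==i]; print(nm,s[i],cv2.minAreaRect((Q[:,:2]*1000).astype(np.float32)),np.median(Q[:,2]))
E
```

```text
(array([0.7813, 0.1416]), -93.7, np.float64(0.3), np.float64(0.0237), array([231.,  24.]), array([197, 116,  84,   8, 647], dtype=int32))
(array([ 0.6883, -0.2122]), 78.4, np.float64(0.2), np.float64(0.0161), array([69., 42.]), array([357, 136,  25,  17, 342], dtype=int32))
(array([ 0.6716, -0.3087]), 82.7, np.float64(0.9), np.float64(0.0158), array([65., 48.]), array([394, 138,  23,  19, 334], dtype=int32))
(array([0.6147, 0.1846]), 21.7, np.float64(6.9), np.float64(0.0179), array([131.,  50.]), array([209, 154,  36,  50, 899], dtype=int32))
(array([0.5943, 0.316 ]), -17.5, np.float64(6.9), np.float64(0.0178), array([130.,  52.]), array([164, 165,  29,  50, 918], dtype=int32))
(array([ 0.5084, -0.1963]), -1.7, np.float64(0.4), np.float64(0.0157), array([216.,  59.]), array([ 358,  170,   25,   80, 1128], dtype=int32))
(array([ 0.4568, -0.2747]), -5.0, np.float64(0.1), np.float64(0.0154), array([130.,  39.]), array([397, 202,  15,  50, 525], dtype=int32))
(array([0.4475, 0.0269]), -168.6, np.float64(6.8), np.float64(0.018), array([130.,  51.]), array([275, 212,  31,  51, 953], dtype=
[... 214 characters left out ...]
 [ 0.5242 -0.3109  0.0161]
endb top L [ 0.7072 -0.1998  0.0595]
endb R [ 0.6983 -0.3202  0.0646]
fence top L [ 0.5921 -0.1903  0.0606]
fence top R [ 0.5835 -0.3072  0.0656]
lever tip [ 0.4688 -0.2348  0.0575]
tin1 [0.5331 0.1048 0.0229]
tin2 [0.5327 0.2534 0.0207]
dye [0.713  0.3082 0.1037]
tray ((561.4091796875, -249.18760681152344), (182.9161834716797, 332.4271545410156), 83.43534088134766) 6284
tops [365 127  57   8 301] ((705.6617431640625, -265.1183776855469), (150.4469757080078, 14.387140274047852), 83.99617004394531) 0.06522191495224146
tops [365 169  59   9 315] ((589.9572143554688, -252.25595092773438), (150.23654174804688, 13.942116737365723), 83.56729888916016) 0.06626448860072447
```

```bash
cat >> h.py <<'E'
TY=-6.4; tx=np.array([np.cos(np.radians(TY)),np.sin(np.radians(TY))]); ty=np.array([-tx[1],tx[0]])
BERTH=np.array([.634,-.257])
def T(x,y): return BERTH+x*tx+y*ty      # tray frame -> world xy
def go(*tg):
    """rows for world targets (x,y,z,psi)"""
    s=env.observe(); R=np.array(s["tool_rot"]); p=np.array(s["position"]); psi=np.degrees(np.arctan2(R[1,0],R[0,0]))
    print("t",round(s["time_s"],1),"p",p.round(4),"psi",psi.round(1),"F",np.round(s["ft_force"],1),"w",round(s["grip_width"],4))
    for x,y,z,a in tg: print([[round(float(v),4) for v in R.T@(np.array([x,y,z])-p)],round(float((psi-a+180)%360-180),1)])
E
python3 - <<'E'
from h import *
piv=T(66-104.5-55,0); print("pivot",piv)
g=[]
for d in range(0,91,15):
    a=np.radians(12.5+d); c=piv-tx*.0738*np.cos(a); g.append((*c,.0345+.0738*np.sin(a)-.0187,TY))
c=g[0]
go((c[0],c[1],.15,TY),*g,(g[-1][0],g[-1][1],.22,TY))
E
```

```text
pivot [-92.28330044  10.16534516]
t 0.1 p [ 0.1439 -0.5306  0.2308] psi 15.2 F [0.3 0.  0.4] w 0.0856
[[-86.4732, -34.5398, 0.0965], 21.6]
[[-86.4732, -34.5397, 0.2147], 21.6]
[[-86.4671, -34.5373, 0.1966], 21.6]
[[-86.4568, -34.5333, 0.1808], 21.6]
[[-86.443, -34.5278, 0.1684], 21.6]
[[-86.4268, -34.5214, 0.1603], 21.6]
[[-86.4092, -34.5145, 0.1569], 21.6]
[[-86.3913, -34.5074, 0.1586], 21.6]
[[-86.3913, -34.5076, 0.0265], 21.6]
```

```bash
sed -i 's/return BERTH+x\*tx+y\*ty .*/return BERTH+x*1e-3*tx+y*1e-3*ty  # mm/' h.py
python3 - <<'E'
from h import *
piv=T(66-104.5-55,0); print("pivot",piv)
c=piv-tx*.072
go((*c,.15,TY))
E
```

```text
pivot [ 0.5410827  -0.24657765]
t 0.1 p [ 0.1439 -0.5306  0.2308] psi 15.2 F [0.3 0.  0.4] w 0.0856
[[0.3906, -0.1965, 0.0812], 21.6]
```

Request:
drive_tool(series=[[[0.39, -0.1965, 0.08], 21.6, 0.05], [[0.39, -0.1965, 0.08], 21.6, 0.05], [[0.39, -0.1965, 0.08], 21.6, 0.05], [[0.39, -0.1965, 0.08], 21.6, 0.05], [[0.39, -0.1965, 0.08], 21.6, 0.05], [[0.39, -0.1965, 0.08], 21.6, 0.05], [[0.39, -0.1965, 0.08], 21.6, 0.05], [[0.39, -0.1965, 0.08], 21.6, 0.05], [[0.39, -0.1965, 0.08], 21.6, 0.05], [[0.39, -0.1965, 0.08], 21.6, 0.05], [[0.39, -0.1965, 0.08], 21.6, 0.05], [[0.39, -0.1965, 0.08], 21.6, 0.05], [[0.39, -0.1965, 0.08], 21.6, 0.05]], newtons=30)

```text
time_s: 1.4
position: [0.4682, -0.2401, 0.1515]
tool_rot: [[0.993, -0.114, 0.0], [-0.114, -0.993, -0.0], [0.0, 0.0, -1.0]]
ft_force: [-0.1, -0.1, 0.7]
grip_width: 0.0497
gripper_force: 0.0
```

```bash
python3 - <<'E'
from h import *
d=cap("wrist"); save(d,"pics/w1.png",None,1.2); 
P=cloud(d)
# lever: points z .045-.064 in tray frame
q=(P[...,:2]-BERTH); X=q@tx; Y=q@ty; Z=P[...,2]
m=(abs(Y)<.03)&(Z>.04)&(Z<.064)&(X<-.11)&(X>-.22)
print("handle x",X[m].min(),X[m].max(),"y",np.percentile(Y[m],[2,50,98]),"z",np.percentile(Z[m],[5,50,95]), m.sum())
piv=T(66-104.5-55,0); g=[]
for a0 in range(0,91,15):
    a=np.radians(12.5+a0); c=piv-tx*.0738*np.cos(a); g.append((*c,.0345+.0738*np.sin(a)-.0187,TY))
go(*g)
for b in blanks(d): print(b)
E
```

```text
handle x -0.1812245816950723 -0.11007052632246382 y [-0.004932    0.00271129  0.01005158] z [0.05559356 0.0574508  0.05865891] 1784
t 1.4 p [ 0.4683 -0.2401  0.1516] psi -6.5 F [-0.5 -0.3 -0.1] w 0.0503
[[0.001, -0.0017, 0.1198], -0.1]
[[0.0076, -0.0017, 0.1017], -0.1]
[[0.0187, -0.0017, 0.0859], -0.1]
[[0.0334, -0.0018, 0.0735], -0.1]
[[0.0509, -0.0018, 0.0654], -0.1]
[[0.0699, -0.0019, 0.0621], -0.1]
[[0.089, -0.0019, 0.0637], -0.1]
(array([ 0.4919, -0.2927]), -6.6, np.float64(0.3), np.float64(0.0164), array([198.,  72.]), array([  265,    23,    93,   225, 16196], dtype=int32))
(array([ 0.5041, -0.1852]), -6.3, np.float64(0.2), np.float64(0.0164), array([197.,  74.]), array([  133,    24,    96,   224, 16306], dtype=int32))
(array([0.4259, 0.0081]), -171.5, np.float64(9.0), np.float64(0.0208), array([72., 24.]), array([   0,  210,   36,   79, 1589], dtype=int32))
```

View pics/w1.png

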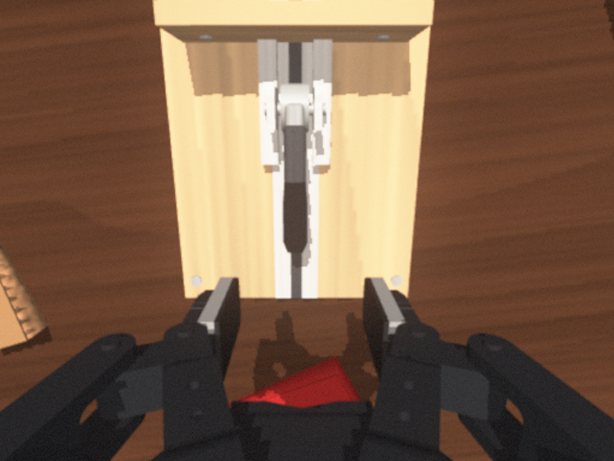

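The wrist view shows the black handle at (295,215), under the gripper and in line with it. I'll go down, grip it and follow the arc.

Request:
drive_tool(series=[[[0.003, -0.003, 0.05], 0, 0.05], [[0.003, -0.003, 0.09], 0, 0.05], [[0.003, -0.003, 0.119], 0, 0.05], [[0.003, -0.003, 0.119], 0, 0.05], [[0.003, -0.003, 0.119], 0, 0.0], [[0.003, -0.003, 0.119], 0, 0.0], [[0.003, -0.003, 0.119], 0, 0.0], [[0.003, -0.003, 0.119], 0, 0.0], [[0.003, -0.003, 0.119], 0, 0.0], [[0.003, -0.003, 0.119], 0, 0.0]], newtons=30)

```text
time_s: 2.45
position: [0.4728, -0.2366, 0.0336]
tool_rot: [[0.994, -0.112, 0.002], [-0.112, -0.994, -0.001], [0.002, 0.001, -1.0]]
ft_force: [-0.5, 3.2, 8.6]
grip_width: 0.0132
gripper_force: 33.5
```

Request:
drive_tool(series=[[[0.003, 0, -0.009], 0, 0.0], [[0.0066, 0, -0.018], 0, 0.0], [[0.0118, 0, -0.0265], 0, 0.0], [[0.0177, 0, -0.034], 0, 0.0], [[0.0247, 0, -0.0407], 0, 0.0], [[0.0324, 0, -0.0463], 0, 0.0], [[0.041, 0, -0.051], 0, 0.0], [[0.05, 0, -0.0544], 0, 0.0], [[0.0593, 0, -0.0566], 0, 0.0], [[0.0689, 0, -0.0577], 0, 0.0], [[0.077, 0, -0.0575], 0, 0.0], [[0.077, 0, -0.0575], 0, 0.0], [[0.077, 0, -0.0575], 0, 0.0]])

```text
time_s: 3.75
position: [0.55, -0.2452, 0.0909]
tool_rot: [[0.994, -0.112, 0.003], [-0.112, -0.994, -0.001], [0.003, 0.001, -1.0]]
ft_force: [-0.1, 0.7, 3.4]
grip_width: 0.0133
gripper_force: 30.5
```

Now I release, rise, and move in front of the fence.

Request:
drive_tool(series=[[[0, 0, 0], 0, 0.04], [[0, 0, 0], 0, 0.04], [[0, 0, 0], 0, 0.04], [[0, 0, -0.05], 0, 0.04], [[0, 0, -0.09], 0, 0.04], [[0, 0, -0.09], 0, 0.0], [[0, 0, -0.09], 0, 0.0], [[0, 0, -0.09], 0, 0.0]])

```text
time_s: 4.55
position: [0.5483, -0.2448, 0.1785]
tool_rot: [[0.994, -0.112, -0.002], [-0.112, -0.994, 0.001], [-0.002, -0.001, -1.0]]
ft_force: [-0.6, -0.1, -0.6]
grip_width: 0.0001
gripper_force: 0.0
```

```bash
python3 - <<'E'
from h import *
d=cap("top"); save(d,"pics/top1.png",(330,110,450,270),4)
P=cloud(d); q=(P[...,:2]-BERTH); X=q@tx; Y=q@ty; Z=P[...,2]
m=(abs(Y)<.08)&(Z>.058)&(Z<.075)&(X<-.02)&(X>-.2)&(abs(Y)>.03); print("fence top x",np.percentile(X[m],[3,50,97]))
m=(abs(Y)<.012)&(Z>.08)&(Z<.16)&(X<-.02)&(X>-.2); print("lever tip",X[m].mean() if m.any() else None,Z[m].max() if m.any() else None,m.sum())
go((*T(-12,55),.2,TY),(*T(-12,55),.043,TY),(*T(-83,55),.043,TY),(*T(-60,55),.043,TY))
E
```

```text
fence top x [-0.04633439 -0.04124181 -0.03366435]
lever tip -0.09754299973316265 0.12997557980120952 56
t 4.6 p [ 0.5483 -0.2448  0.1784] psi -6.4 F [-0.7 -0.1 -0. ] w 0.0
[[0.0745, -0.0525, -0.0217], -0.0]
[[0.0748, -0.0523, 0.1352], -0.0]
[[0.0038, -0.0523, 0.1354], -0.0]
[[0.0268, -0.0523, 0.1354], -0.0]
```

View pics/top1.png

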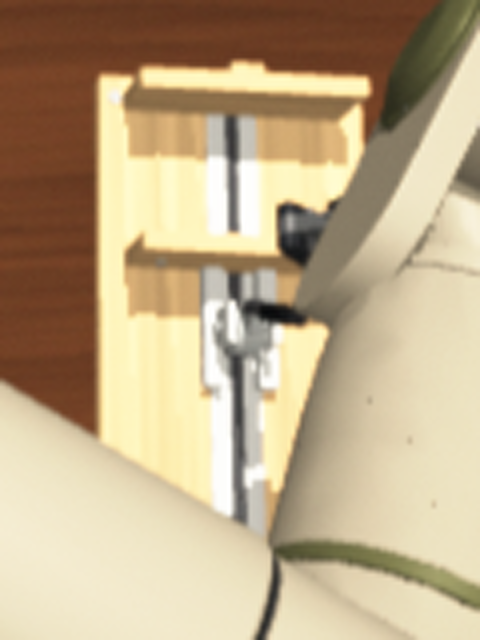

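The lever now stands upright, with its tip at z 0.13 above the pivot. The fence can be pushed back.

Request:
drive_tool(series=[[[0.0748, -0.0523, -0.02], 0, 0.0], [[0.0748, -0.0523, -0.02], 0, 0.0], [[0.0748, -0.0523, 0.02], 0, 0.0], [[0.0748, -0.0523, 0.06], 0, 0.0], [[0.0748, -0.0523, 0.1], 0, 0.0], [[0.0748, -0.0523, 0.135], 0, 0.0], [[0.068, -0.0523, 0.135], 0, 0.0], [[0.06, -0.0523, 0.135], 0, 0.0], [[0.052, -0.0523, 0.135], 0, 0.0], [[0.044, -0.0523, 0.135], 0, 0.0], [[0.036, -0.0523, 0.135], 0, 0.0], [[0.028, -0.0523, 0.135], 0, 0.0], [[0.02, -0.0523, 0.135], 0, 0.0], [[0.012, -0.0523, 0.135], 0, 0.0], [[0.004, -0.0523, 0.135], 0, 0.0], [[0.004, -0.0523, 0.135], 0, 0.0], [[0.02, -0.0523, 0.135], 0, 0.0], [[0.03, -0.0523, 0.08], 0, 0.0], [[0.03, -0.0523, 0.03], 0, 0.0], [[0.03, -0.0523, 0.0], 0, 0.03]])

```text
time_s: 6.6
position: [0.585, -0.1968, 0.1849]
tool_rot: [[0.994, -0.112, 0.004], [-0.112, -0.994, -0.003], [0.004, 0.002, -1.0]]
ft_force: [1.6, -0.4, -0.4]
grip_width: 0.0134
gripper_force: 0.0
```

```bash
python3 - <<'E'
from h import *
d=cap("top")
P=cloud(d); q=(P[...,:2]-BERTH); X=q@tx; Y=q@ty; Z=P[...,2]
m=(abs(Y)<.08)&(Z>.058)&(Z<.075)&(X<.0)&(X>-.2)&(abs(Y)>.03); print("fence top x",np.percentile(X[m],[3,50,97]))
for b in blanks(d): print(b) if 6<b[2]<8 else 0
c=(.4475,.0269)
go((*c,.15,11.4),(*c,.03,11.4),(*c,.003,11.4))
E
```

```text
fence top x [-0.10776716 -0.10238634 -0.09579254]
(array([0.6146, 0.1842]), 20.8, np.float64(6.9), np.float64(0.0179), array([130.,  52.]), array([209, 154,  36,  50, 885], dtype=int32))
(array([0.5941, 0.3159]), -16.4, np.float64(6.9), np.float64(0.0176), array([130.,  52.]), array([164, 165,  29,  50, 933], dtype=int32))
(array([0.436 , 0.1786]), 154.1, np.float64(6.5), np.float64(0.0179), array([131.,  50.]), array([215, 220,  35,  52, 958], dtype=int32))
t 6.7 p [ 0.5865 -0.1976  0.1905] psi -6.4 F [ 0.3 -0.4  5. ] w 0.0211
[[-0.1637, -0.2077, 0.0372], -17.8]
[[-0.1652, -0.2084, 0.1572], -17.8]
[[-0.1656, -0.2086, 0.1842], -17.8]
```

The fence's inner face is now at -96 mm, so the gap is about 162 mm. I'll move over blank C.

Request:
drive_tool(series=[[[-0.08, -0.104, 0.02], -8.6, 0.075], [[-0.165, -0.208, 0.037], -17.8, 0.075], [[-0.165, -0.208, 0.037], -17.8, 0.075], [[-0.165, -0.208, 0.037], -17.8, 0.075], [[-0.165, -0.208, 0.037], -17.8, 0.075], [[-0.165, -0.208, 0.037], -17.8, 0.075], [[-0.165, -0.208, 0.037], -17.8, 0.075], [[-0.165, -0.208, 0.037], -17.8, 0.075], [[-0.165, -0.208, 0.037], -17.8, 0.075]])

```text
time_s: 7.55
position: [0.445, 0.0275, 0.1433]
tool_rot: [[0.981, 0.196, 0.002], [0.196, -0.981, -0.001], [0.001, 0.001, -1.0]]
ft_force: [1.0, -0.0, 0.4]
grip_width: 0.0751
gripper_force: 0.0
```

```bash
python3 - <<'E'
from h import *
d=cap("wrist")
for b in blanks(d): print(b)
d=cap("top")
for b in blanks(d): print(b) if 5<b[2]<8 else 0
go((.4475,.0269,.003,11.4))
E
```

```text
(array([0.5591, 0.1646]), 102.7, np.float64(2.8), np.float64(0.0108), array([51., 11.]), array([ 73,   0,  69,  18, 863], dtype=int32))
(array([0.5334, 0.1218]), -71.4, np.float64(1.0), np.float64(0.024), array([20., 19.]), array([141,  37,  24,  30, 367], dtype=int32))
(array([ 0.5041, -0.1493]), 173.8, np.float64(0.7), np.float64(0.0112), array([189.,   4.]), array([ 410,   44,  102,  205, 2203], dtype=int32))
(array([0.4395, 0.1816]), 154.2, np.float64(6.8), np.float64(0.0189), array([131.,  52.]), array([   9,   73,  134,  156, 9875], dtype=int32))
(array([ 0.4857, -0.1864]), -6.3, np.float64(0.2), np.float64(0.0163), array([162.,  69.]), array([ 431,   80,   81,  190, 6607], dtype=int32))
(array([0.4507, 0.0296]), -168.8, np.float64(7.0), np.float64(0.0193), array([130.,  50.]), array([ 220,   98,   60,  149, 8490], dtype=int32))
(array([0.6173, 0.1849]), 21.2, np.float64(6.8), np.float64(0.0183), array([135.,  52.]), array([209, 154,  36,  50, 898], dtype=int32))
(array([0.5947, 0.3171]), -15.4, np.float64(6.8), np.float64(0.0179), array([130.,  56.]), array([164, 165,  29,  50, 930], dtype=int32))
(array([0.4362, 0.1785]), 154.3, np.float64(6.8), np.float64(0.018), array([130.,  50.]), array([215, 220,  35,  52, 945], dtype=int32))
t 7.7 p [0.4446 0.0277 0.143 ] psi 11.3 F [ 0.5  0.5 -0. ] w 0.0749
[[0.0026, 0.0013, 0.14], -0.1]
```

Request:
drive_tool(series=[[[0.004, 0, 0.05], 0, 0.075], [[0.004, 0, 0.1], 0, 0.075], [[0.004, 0, 0.13], 0, 0.075], [[0.004, 0, 0.14], 0, 0.075], [[0.004, 0, 0.14], 0, 0.075], [[0.004, 0, 0.14], 0, 0.0], [[0.004, 0, 0.14], 0, 0.0], [[0.004, 0, 0.14], 0, 0.0], [[0.004, 0, 0.14], 0, 0.0], [[0.004, 0, 0.14], 0, 0.0], [[0.004, 0, 0.1], 0, 0.0], [[0.004, 0, 0.05], 0, 0.0], [[0.004, 0, 0.02], 0, 0.0], [[0.004, 0, 0.02], 0, 0.0]], newtons=50)

```text
time_s: 9.05
position: [0.4496, 0.0292, 0.1276]
tool_rot: [[0.98, 0.197, 0.01], [0.197, -0.98, -0.002], [0.01, 0.004, -1.0]]
ft_force: [-0.1, 0.4, -1.9]
grip_width: 0.0495
gripper_force: 33.3
```

```bash
python3 - <<'E'
from h import *
d=cap("wrist"); save(d,"pics/w2.png",None,1)
go((*T(1,0),.15,TY),(*T(1,0),.06,TY),(*T(1,0),.019,TY))
E
```

```text
t 9.1 p [0.4485 0.0294 0.1253] psi 11.4 F [-0.3 -0.5 -2.7] w 0.0483
[[0.1264, 0.3178, -0.0233], 17.8]
[[0.1259, 0.3175, 0.0667], 17.8]
[[0.1257, 0.3174, 0.1077], 17.8]
```

View pics/w2.png

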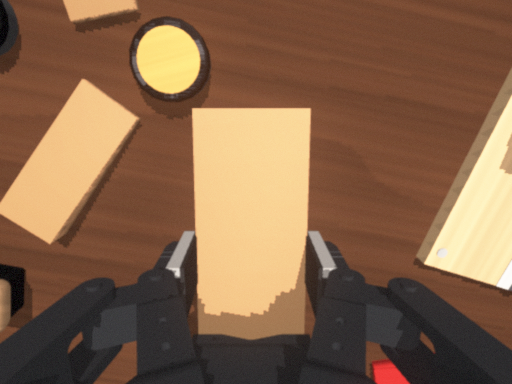

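The blank is held square at its middle (250,230), with the thin end forward. I'll carry it to the tray.

Request:
drive_tool(series=[[[0.012, 0.03, -0.02], 0, 0.0], [[0.028, 0.07, -0.023], 3, 0.0], [[0.043, 0.11, -0.023], 6, 0.0], [[0.058, 0.15, -0.023], 10, 0.0], [[0.074, 0.19, -0.023], 14, 0.0], [[0.09, 0.23, -0.023], 17.8, 0.0], [[0.105, 0.27, -0.023], 17.8, 0.0], [[0.118, 0.305, -0.023], 17.8, 0.0], [[0.123, 0.3165, -0.023], 17.8, 0.0], [[0.123, 0.3165, -0.023], 17.8, 0.0], [[0.123, 0.3165, -0.023], 17.8, 0.0]])

```text
time_s: 10.2
position: [0.63, -0.2558, 0.1446]
tool_rot: [[0.994, -0.112, -0.002], [-0.112, -0.994, 0.001], [-0.002, -0.001, -1.0]]
ft_force: [0.0, 0.1, -1.5]
grip_width: 0.0487
gripper_force: 58.0
```

```bash
python3 - <<'E'
from h import *
go((*T(-2,0),.0185,TY))
d=cap("top"); P=cloud(d); q=(P[...,:2]-BERTH); X=q@tx; Y=q@ty; Z=P[...,2]
d=cap("wrist"); save(d,"pics/w3.png"); P=cloud(d); q=(P[...,:2]-BERTH); X2=q@tx; Y2=q@ty; Z2=P[...,2]
for X,Y,Z in((X,Y,Z),(X2,Y2,Z2)):
    m=(abs(Y)<.085)&(abs(Z-.065)<.006)&(abs(X-.072)<.015); print("end", np.percentile(X[m],[2,50,98]),np.percentile(Y[m],[1,99]) if m.any() else 0, m.sum())
    m=(abs(Y)<.08)&(abs(Y)>.032)&(abs(Z-.0665)<.006)&(X>-.13)&(X<-.07); print("fence",np.percentile(X[m],[2,50,98]) if m.any() else 0,m.sum())
E
```

```text
t 10.2 p [ 0.63   -0.2558  0.1446] psi -6.4 F [ 0.   0.1 -1.5] w 0.0487
[[0.0024, 0.0009, 0.1261], -0.0]
end [0.06545721 0.07127074 0.07869797] [0.00568286 0.07427167] 138
fence [-0.10431167 -0.09969317 -0.09628498] 17
end [0.06965542 0.07544718 0.08115403] [-0.0711093   0.07578844] 4236
fence [-0.10412861 -0.09793384 -0.0919381 ] 198
```

Request:
drive_tool(series=[[[0.003, 0, 0.04], 0, 0.0], [[0.003, 0, 0.08], 0, 0.0], [[0.003, 0, 0.105], 0, 0.0], [[0.003, 0, 0.118], 0, 0.0], [[0.003, 0, 0.126], 0, 0.0], [[0.003, 0, 0.126], 0, 0.0], [[0.003, 0, 0.126], 0, 0.0]])

```text
time_s: 11.0
position: [0.6342, -0.257, 0.0212]
tool_rot: [[0.994, -0.112, 0.002], [-0.112, -0.994, -0.001], [0.002, 0.001, -1.0]]
ft_force: [0.1, -1.5, -1.1]
grip_width: 0.0485
gripper_force: 58.0
```

Request:
drive_tool(series=[[[0, 0, 0.001], 0, 0.0], [[0, 0, 0.001], 0, 0.0], [[0, 0, 0.001], 0, 0.075], [[0, 0, 0.001], 0, 0.075], [[0, 0, 0.001], 0, 0.075], [[0, 0, 0.001], 0, 0.075], [[0, 0, -0.05], 0, 0.075], [[0, 0, -0.1], 0, 0.075], [[0, 0, -0.14], 0, 0.075], [[-0.025, -0.04, -0.14], 0, 0.075], [[-0.025, -0.09, -0.14], 0, 0.075], [[-0.025, -0.13, -0.14], 0, 0.075], [[-0.025, -0.18, -0.14], 0, 0.075], [[-0.025, -0.23, -0.14], 0, 0.075], [[-0.025, -0.28, -0.14], 0, 0.075], [[-0.025, -0.32, -0.14], 0, 0.075], [[-0.025, -0.32, -0.14], 0, 0.075]])

```text
time_s: 12.7
position: [0.6444, 0.069, 0.1598]
tool_rot: [[0.994, -0.106, 0.0], [-0.106, -0.994, 0.001], [0.0, -0.001, -1.0]]
ft_force: [-0.0, 0.1, 0.4]
grip_width: 0.0748
gripper_force: 0.0
```

```bash
cat >> h.py <<'E'
def stack(d,lo,hi):
    """top face of stack: tan points in height band near the berth, in tray frame"""
    P=cloud(d); q=(P[...,:2]-BERTH); X=q@tx; Y=q@ty; Z=P[...,2]; hsv=cv2.cvtColor(d["img"],cv2.COLOR_RGB2HSV)
    m=((X>-.085)&(X<.064)&(abs(Y)<.085)&(Z>lo)&(Z<hi)&(d["depth"]>0)).astype(np.uint8)
    m=cv2.morphologyEx(m,cv2.MORPH_OPEN,np.ones((3,3)))>0
    if m.sum()<50: print("stack none"); return
    Q=np.c_[X[m],Y[m]]; r=cv2.minAreaRect((Q*1000).astype(np.float32))
    k=np.linalg.lstsq(np.c_[Q-np.array(r[0])/1000,np.ones(len(Q))],Z[m],rcond=None)[0]
    print("stack c mm",np.round(r[0],1),"wh",np.round(r[1]),"ang",round(r[2],1),"slope x,y",np.degrees(np.arctan(k[:2])).round(1),"z",k[2].round(4),m.sum())
E
python3 - <<'E'
from h import *
d=cap("top"); stack(d,.02,.05)
for b in blanks(d): print(b) if 5<b[2]<8 else 0
c=(.6155,.1845)
go((*c,.15,21.3),(*c,.003,21.3))
E
```

```text
stack c mm [-1.5 -2.4] wh [ 53. 131.] ang 89.1 slope x,y [-5.6 -2.1] z 0.0328 918
(array([0.6149, 0.1845]), 21.6, np.float64(6.9), np.float64(0.018), array([130.,  50.]), array([210, 154,  35,  50, 880], dtype=int32))
(array([0.5944, 0.316 ]), -16.6, np.float64(7.0), np.float64(0.0179), array([130.,  52.]), array([164, 165,  29,  50, 925], dtype=int32))
(array([0.4554, 0.1691]), 151.9, np.float64(7.1), np.float64(0.0154), array([88., 52.]), array([221, 220,  29,  32, 587], dtype=int32))
t 12.8 p [0.6445 0.0664 0.1597] psi -6.2 F [-0.2 -0.5 -0. ] w 0.0749
[[-0.0416, -0.1143, 0.0098], -27.5]
[[-0.0416, -0.1143, 0.1568], -27.5]
```

Request:
drive_tool(series=[[[-0.04, -0.114, 0.01], -27.5, 0.075], [[-0.04, -0.114, 0.01], -27.5, 0.075], [[-0.04, -0.114, 0.01], -27.5, 0.075], [[-0.04, -0.114, 0.01], -27.5, 0.075], [[-0.04, -0.114, 0.06], -27.5, 0.075], [[-0.04, -0.114, 0.11], -27.5, 0.075], [[-0.04, -0.114, 0.145], -27.5, 0.075], [[-0.04, -0.114, 0.157], -27.5, 0.075], [[-0.04, -0.114, 0.157], -27.5, 0.075], [[-0.04, -0.114, 0.157], -27.5, 0.0], [[-0.04, -0.114, 0.157], -27.5, 0.0], [[-0.04, -0.114, 0.157], -27.5, 0.0], [[-0.04, -0.114, 0.157], -27.5, 0.0], [[-0.04, -0.114, 0.157], -27.5, 0.0], [[-0.04, -0.114, 0.12], -27.5, 0.0], [[-0.04, -0.114, 0.08], -27.5, 0.0], [[-0.04, -0.114, 0.04], -27.5, 0.0], [[-0.04, -0.114, 0.0], -27.5, 0.0], [[-0.04, -0.114, 0.0], -27.5, 0.0]])

```text
time_s: 14.65
position: [0.6199, 0.182, 0.1675]
tool_rot: [[0.933, 0.36, 0.013], [0.36, -0.933, 0.001], [0.013, 0.004, -1.0]]
ft_force: [-1.1, 0.4, -1.4]
grip_width: 0.0484
gripper_force: 52.6
```

```bash
python3 - <<'E'
from h import *
d=cap("wrist")
for b in blanks(d,.08,.18): print(b)
d=cap("top"); save(d,"pics/t2.png",(340,110,440,270),3); stack(d,.02,.055)
P=cloud(d); q=(P[...,:2]-BERTH); X=q@tx; Y=q@ty; Z=P[...,2]
for x in(-50,-20,10,40):
    print(x,[np.median(Z[(abs(X-x/1e3)<.006)&(abs(Y-y/1e3)<.005)]).round(4) for y in(-20,-10,0,10,20)])
go((*T(-2,0),.15,TY),(*T(-2,0),.06,TY))
E
```

```text
(array([0.7085, 0.3093]), 112.2, np.float64(5.3), np.float64(0.0876), array([36.,  9.]), array([ 89,   0,  57,  17, 663], dtype=int32))
(array([0.592 , 0.1712]), -68.2, np.float64(0.3), np.float64(0.1771), array([51., 41.]), array([ 199,  274,  104,   65, 5576], dtype=int32))
stack c mm [-1.6 -2.6] wh [131.  52.] ang 0.0 slope x,y [-5.6 -1.5] z 0.0328 930
-50 [np.float64(0.0388), np.float64(0.0398), np.float64(0.0392), np.float64(0.0396), np.float64(0.0369)]
-20 [np.float64(0.0356), np.float64(0.0356), np.float64(0.0366), np.float64(0.0362), np.float64(0.0318)]
10 [np.float64(0.0322), np.float64(0.0329), np.float64(0.0316), np.float64(0.0318), np.float64(0.0307)]
40 [np.float64(0.0277), np.float64(0.0292), np.float64(0.0287), np.float64(0.0279), np.float64(0.0266)]
t 14.8 p [0.6177 0.1817 0.1613] psi 21.1 F [ 0.4 -0.1 -1.8] w 0.0487
[[-0.1443, 0.4142, 0.0113], 27.5]
[[-0.1446, 0.4142, 0.1013], 27.5]
```

View pics/t2.png

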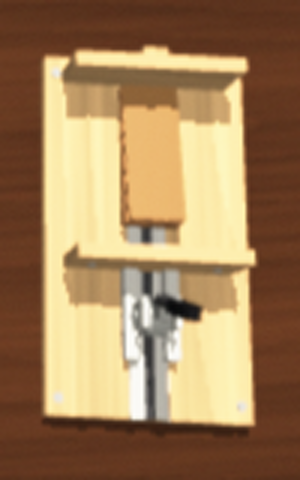

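Blank C lies flat and square in the tray, centred at (-1.6,-2.6) mm with its thick end toward the fence. Next I carry B.

Request:
drive_tool(series=[[[-0.01, 0.03, 0.005], 0, 0.0], [[-0.024, 0.07, 0.01], 4, 0.0], [[-0.038, 0.11, 0.01], 8, 0.0], [[-0.052, 0.15, 0.01], 12, 0.0], [[-0.066, 0.19, 0.01], 16, 0.0], [[-0.08, 0.23, 0.01], 20, 0.0], [[-0.094, 0.27, 0.01], 24, 0.0], [[-0.108, 0.31, 0.01], 27.5, 0.0], [[-0.122, 0.35, 0.01], 27.5, 0.0], [[-0.136, 0.39, 0.01], 27.5, 0.0], [[-0.145, 0.416, 0.01], 27.5, 0.0], [[-0.145, 0.416, 0.01], 27.5, 0.0], [[-0.145, 0.416, 0.01], 27.5, 0.0]])

```text
time_s: 16.05
position: [0.6313, -0.2586, 0.1483]
tool_rot: [[0.994, -0.113, -0.002], [-0.113, -0.994, 0.002], [-0.002, -0.001, -1.0]]
ft_force: [-0.1, -0.4, -0.7]
grip_width: 0.0486
gripper_force: 52.6
```

```bash
python3 - <<'E'
from h import *
go((*T(-2,-1),.055,TY),(*T(-2,-1),.0375,TY))
d=cap("wrist"); save(d,"pics/w4.png",None,1)
E
```

```text
t 16.1 p [ 0.6313 -0.2586  0.1483] psi -6.5 F [-0.1 -0.4 -0.7] w 0.0486
[[0.0007, -0.0008, 0.0933], -0.1]
[[0.0008, -0.0008, 0.1108], -0.1]
```

View pics/w4.png

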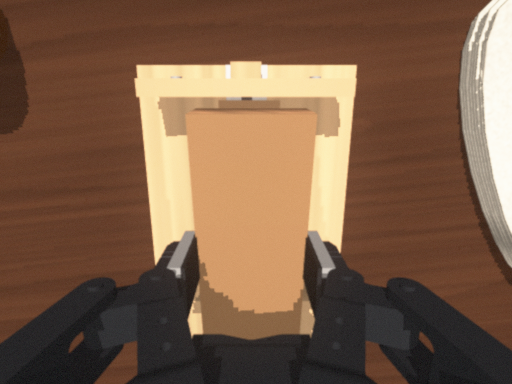

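The blank is held thick end forward (250,110), in line over the lower one. I'll lower it and press lightly.

Request:
drive_tool(series=[[[0, -0.001, 0.04], 0, 0.0], [[0, -0.001, 0.08], 0, 0.0], [[0, -0.001, 0.095], 0, 0.0], [[0, -0.001, 0.1], 0, 0.0], [[0, -0.001, 0.104], 0, 0.0], [[0, -0.001, 0.107], 0, 0.0], [[0, -0.001, 0.11], 0, 0.0], [[0, -0.001, 0.111], 0, 0.0], [[0, -0.001, 0.111], 0, 0.0], [[0, -0.001, 0.111], 0, 0.0]], newtons=25)

```text
time_s: 17.1
position: [0.6336, -0.2575, 0.0415]
tool_rot: [[0.994, -0.112, 0.005], [-0.112, -0.994, -0.002], [0.005, 0.001, -1.0]]
ft_force: [2.4, 3.1, 6.4]
grip_width: 0.0487
gripper_force: 53.7
```

Request:
drive_tool(series=[[[0, 0, 0.002], 0, 0.0], [[0, 0, 0.004], 0, 0.0], [[0, 0, 0.004], 0, 0.0], [[0, 0, 0.004], 0, 0.0]], newtons=20)

```text
time_s: 17.5
position: [0.6342, -0.2578, 0.0386]
tool_rot: [[0.994, -0.111, 0.007], [-0.111, -0.994, -0.003], [0.007, 0.002, -1.0]]
ft_force: [3.4, 3.4, 10.9]
grip_width: 0.0489
gripper_force: 54.4
```

Request:
drive_tool(series=[[[0, 0, 0], 0, 0.075], [[0, 0, 0], 0, 0.075], [[0, 0, 0], 0, 0.075], [[0, 0, 0], 0, 0.075], [[0, 0, -0.03], 0, 0.075], [[0, 0, -0.08], 0, 0.075], [[0, 0, -0.12], 0, 0.075], [[-0.05, -0.05, -0.12], 0, 0.075], [[-0.09, -0.09, -0.12], 0, 0.075], [[-0.12, -0.13, -0.12], 0, 0.075], [[-0.15, -0.17, -0.12], -6, 0.075], [[-0.17, -0.21, -0.12], -12, 0.075], [[-0.19, -0.25, -0.12], -18, 0.075], [[-0.19, -0.25, -0.12], -18, 0.075]])

```text
time_s: 18.9
position: [0.469, 0.0152, 0.1551]
tool_rot: [[0.979, 0.206, -0.001], [0.206, -0.979, 0.001], [-0.001, -0.001, -1.0]]
ft_force: [-0.1, -0.3, 0.2]
grip_width: 0.0749
gripper_force: 0.0
```

```bash
cat >> h.py <<'E'
def grid(d,xs,ys):
    P=cloud(d); q=(P[...,:2]-BERTH); X=q@tx; Y=q@ty; Z=P[...,2]
    for x in xs: print(x,[np.median(Z[(abs(X-x/1e3)<.006)&(abs(Y-y/1e3)<.005)]).round(4) for y in ys])
E
python3 - <<'E'
from h import *
d=cap("top"); stack(d,.04,.07); grid(d,(-60,-50,-20,10,40,55),(-20,-10,0,10,20))
for b in blanks(d): print(b) if 5<b[2]<8 else 0
c=(.4365,.1790)
go((*c,.15,-25.8),(*c,.003,-25.8))
E
```

```text
stack c mm [-3.6 -3.2] wh [ 52. 132.] ang 89.8 slope x,y [ 0.2 -1.5] z 0.0514 972
-60 [np.float64(0.0518), np.float64(0.0521), np.float64(0.0515), np.float64(0.0514), np.float64(0.0357)]
-50 [np.float64(0.0519), np.float64(0.0509), np.float64(0.0512), np.float64(0.0515), np.float64(0.0396)]
-20 [np.float64(0.0512), np.float64(0.0521), np.float64(0.0521), np.float64(0.0525), np.float64(0.0428)]
10 [np.float64(0.0506), np.float64(0.0515), np.float64(0.0509), np.float64(0.0517), np.float64(0.0433)]
40 [np.float64(0.052), np.float64(0.0521), np.float64(0.0519), np.float64(0.0516), np.float64(0.0389)]
55 [np.float64(0.052), np.float64(0.0525), np.float64(0.052), np.float64(0.0514), np.float64(0.0355)]
(array([0.594 , 0.3158]), -16.7, np.float64(7.1), np.float64(0.0178), array([130.,  51.]), array([164, 165,  29,  50, 920], dtype=int32))
(array([0.437 , 0.1785]), 154.4, np.float64(6.9), np.float64(0.0179), array([131.,  51.]), array([215, 220,  35,  52, 956], dtype=int32))
t 18.9 p [0.4692 0.0156 0.1551] psi 11.7 F [-2.   2.   0.1] w 0.0753
[[0.0012, -0.1667, 0.0053], 37.5]
[[0.0013, -0.1665, 0.1523], 37.5]
```

The first pair is level: its top is at 51 mm everywhere. Next is D.

Request:
drive_tool(series=[[[0.001, -0.05, 0.005], 8, 0.075], [[0.001, -0.1, 0.005], 16, 0.075], [[0.001, -0.15, 0.005], 24, 0.075], [[0.002, -0.1665, 0.005], 32, 0.075], [[0.002, -0.1665, 0.005], 37.5, 0.075], [[0.002, -0.1665, 0.005], 37.5, 0.075], [[0.002, -0.1665, 0.05], 37.5, 0.075], [[0.002, -0.1665, 0.1], 37.5, 0.075], [[0.002, -0.1665, 0.14], 37.5, 0.075], [[0.002, -0.1665, 0.152], 37.5, 0.075], [[0.002, -0.1665, 0.152], 37.5, 0.075], [[0.002, -0.1665, 0.152], 37.5, 0.0], [[0.002, -0.1665, 0.152], 37.5, 0.0], [[0.002, -0.1665, 0.152], 37.5, 0.0], [[0.002, -0.1665, 0.152], 37.5, 0.0], [[0.002, -0.1665, 0.152], 37.5, 0.0], [[0.002, -0.1665, 0.11], 37.5, 0.0], [[0.002, -0.1665, 0.06], 37.5, 0.0], [[0.002, -0.1665, 0.01], 37.5, 0.0], [[0.002, -0.1665, -0.01], 37.5, 0.0]], newtons=50)

```text
time_s: 20.95
position: [0.4409, 0.1758, 0.1699]
tool_rot: [[0.9, -0.437, 0.008], [-0.437, -0.9, 0.001], [0.007, -0.004, -1.0]]
ft_force: [0.7, -0.2, -3.0]
grip_width: 0.0484
gripper_force: 53.1
```

```bash
python3 - <<'E'
from h import *
go((*T(-2,-3),.17,TY+90))
d=cap("wrist"); save(d,"pics/w5.png",None,1)
E
```

```text
t 20.9 p [0.4409 0.1758 0.1699] psi -25.9 F [ 0.7 -0.2 -3. ] w 0.0484
[[0.3618, 0.3085, 0.001], -109.5]
```

View pics/w5.png

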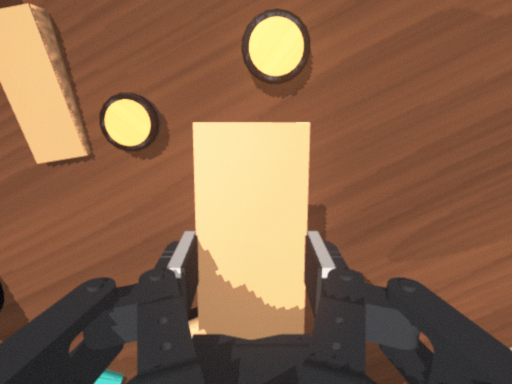

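D is held square at (250,230). I'll carry it over and turn it crosswise.

Request:
drive_tool(series=[[[0.02, 0.017, 0], -8, 0.0], [[0.045, 0.04, 0], -16, 0.0], [[0.075, 0.065, 0], -24, 0.0], [[0.105, 0.09, 0], -32, 0.0], [[0.135, 0.115, 0], -40, 0.0], [[0.165, 0.14, 0], -48, 0.0], [[0.195, 0.165, 0], -56, 0.0], [[0.225, 0.19, 0], -64, 0.0], [[0.255, 0.215, 0], -72, 0.0], [[0.285, 0.24, 0], -80, 0.0], [[0.315, 0.265, 0], -88, 0.0], [[0.34, 0.29, 0], -96, 0.0], [[0.355, 0.303, 0], -103, 0.0], [[0.362, 0.3085, 0], -109.5, 0.0], [[0.362, 0.3085, 0], -109.5, 0.0], [[0.362, 0.3085, 0], -109.5, 0.0], [[0.362, 0.3085, 0], -109.5, 0.0]])

```text
time_s: 22.7
position: [0.6302, -0.2593, 0.1649]
tool_rot: [[0.113, 0.994, -0.0], [0.994, -0.113, 0.0], [0.0, -0.0, -1.0]]
ft_force: [-1.2, -0.5, -0.9]
grip_width: 0.0484
gripper_force: 53.0
```

```bash
python3 - <<'E'
from h import *
go((*T(-3,-2),.075,TY+90),(*T(-3,-2),.0545,TY+90))
d=cap("wrist"); save(d,"pics/w6.png",None,1)
E
```

```text
t 22.7 p [ 0.6302 -0.2593  0.1649] psi 83.5 F [-1.2 -0.5 -0.9] w 0.0484
[[0.0007, 0.0005, 0.0899], -0.1]
[[0.0007, 0.0006, 0.1104], -0.1]
```

View pics/w6.png

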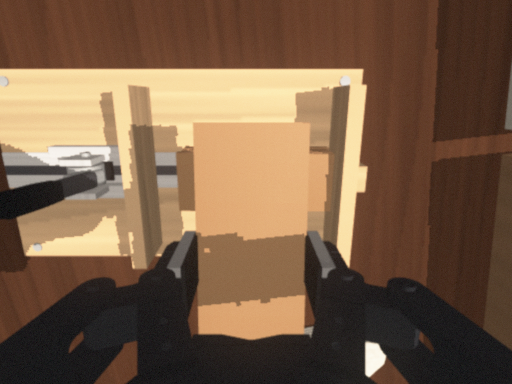

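Request:
drive_tool(series=[[[0.001, 0, 0.04], 0, 0.0], [[0.001, 0, 0.08], 0, 0.0], [[0.001, 0, 0.1], 0, 0.0], [[0.001, 0, 0.107], 0, 0.0], [[0.001, 0, 0.11], 0, 0.0], [[0.001, 0, 0.111], 0, 0.0], [[0.001, 0, 0.111], 0, 0.0], [[0.001, 0, 0.111], 0, 0.0]])

```text
time_s: 23.55
position: [0.631, -0.259, 0.0556]
tool_rot: [[0.112, 0.994, 0.002], [0.994, -0.112, -0.001], [-0.001, 0.002, -1.0]]
ft_force: [-2.8, 2.4, 6.0]
grip_width: 0.0484
gripper_force: 53.9
```

In contact. I'll release, rise, and head for A.

Request:
drive_tool(series=[[[0, 0, 0], 0, 0.07], [[0, 0, 0], 0, 0.07], [[0, 0, 0], 0, 0.07], [[0, 0, 0], 0, 0.07], [[0, 0, -0.03], 0, 0.07], [[0, 0, -0.08], 0, 0.07], [[0, 0, -0.12], 0, 0.07], [[0.05, 0, -0.12], 8, 0.07], [[0.1, 0, -0.12], 16, 0.07], [[0.15, 0, -0.12], 24, 0.07], [[0.2, 0, -0.12], 32, 0.07], [[0.25, 0, -0.12], 40, 0.07], [[0.3, 0, -0.12], 48, 0.07], [[0.35, 0, -0.12], 56, 0.07], [[0.4, 0, -0.12], 64, 0.07], [[0.45, 0, -0.12], 72, 0.07], [[0.5, 0, -0.12], 80, 0.07], [[0.53, 0, -0.12], 88, 0.07], [[0.53, 0, -0.12], 96, 0.07], [[0.53, 0, -0.12], 96, 0.07]])

```text
time_s: 25.55
position: [0.6897, 0.2685, 0.1733]
tool_rot: [[0.977, -0.215, -0.0], [-0.215, -0.977, -0.0], [-0.0, 0.0, -1.0]]
ft_force: [0.1, -0.3, 0.2]
grip_width: 0.0702
gripper_force: 0.0
```

```bash
python3 - <<'E'
from h import *
d=cap("top"); stack(d,.055,.1); grid(d,(-20,0,15),(-60,-40,-20,0,20,40,55))
for b in blanks(d): print(b) if 5<b[2]<8 else 0
d=cap("wrist")
for b in blanks(d): print("w",b)
c=(.5945,.3160)
go((*c,.15,-16.8),(*c,.003,-16.8))
E
```

```text
stack c mm [-5.4 -9.2] wh [ 52. 131.] ang 0.0 slope x,y [ 2.7 -6.5] z 0.0692 1061
-20 [np.float64(0.075), np.float64(0.0737), np.float64(0.0713), np.float64(0.0673), np.float64(0.0646), np.float64(0.0633), np.float64(0.0187)]
0 [np.float64(0.0759), np.float64(0.0742), np.float64(0.0716), np.float64(0.0689), np.float64(0.0662), np.float64(0.0637), np.float64(0.0161)]
15 [np.float64(0.0747), np.float64(0.0726), np.float64(0.0711), np.float64(0.0686), np.float64(0.0659), np.float64(0.0647), np.float64(0.0173)]
w (array([0.7848, 0.1435]), -93.1, np.float64(0.1), np.float64(0.0241), array([233.,  25.]), array([ 235,    2,  276,   75, 6956], dtype=int32))
w (array([0.7137, 0.4055]), 15.9, np.float64(0.0), np.float64(0.0192), array([47., 20.]), array([ 87, 160,  39,  44, 623], dtype=int32))
w (array([0.5978, 0.3187]), -16.4, np.float64(5.1), np.float64(0.0186), array([132.,  50.]), array([ 199,  202,   52,  113, 5235], dtype=int32))
w (array([0.5338, 0.2565]), 80.3, np.float64(0.1), np.float64(0.0218), array([42., 40.]), array([272, 292,  39,  31, 957], dtype=int32))
t 25.6 p [0.69   0.267  0.1737] psi -12.2 F [0.1 0.4 0.4] w 0.07
[[-0.1037, -0.0276, 0.0237], 4.6]
[[-0.1037, -0.0277, 0.1707], 4.6]
```

D lies crosswise at about (-5,-8) mm, thick end at -y, within tolerance. Now A.

Request:
drive_tool(series=[[[-0.05, -0.014, 0], 4.6, 0.07], [[-0.1025, -0.0285, 0.01], 4.6, 0.07], [[-0.1025, -0.0285, 0.02], 4.6, 0.07], [[-0.1025, -0.0285, 0.02], 4.6, 0.07], [[-0.1025, -0.0285, 0.02], 4.6, 0.07], [[-0.1025, -0.0285, 0.07], 4.6, 0.07], [[-0.1025, -0.0285, 0.12], 4.6, 0.07], [[-0.1025, -0.0285, 0.16], 4.6, 0.07], [[-0.1025, -0.0285, 0.1705], 4.6, 0.07], [[-0.1025, -0.0285, 0.1705], 4.6, 0.07], [[-0.1025, -0.0285, 0.1705], 4.6, 0.0], [[-0.1025, -0.0285, 0.1705], 4.6, 0.0], [[-0.1025, -0.0285, 0.1705], 4.6, 0.0], [[-0.1025, -0.0285, 0.1705], 4.6, 0.0], [[-0.1025, -0.0285, 0.1705], 4.6, 0.0], [[-0.1025, -0.0285, 0.12], 4.6, 0.0], [[-0.1025, -0.0285, 0.07], 4.6, 0.0], [[-0.1025, -0.0285, 0.02], 4.6, 0.0], [[-0.1025, -0.0285, -0.01], 4.6, 0.0], [[-0.1025, -0.0285, -0.01], 4.6, 0.0]])

```text
time_s: 27.65
position: [0.5975, 0.3181, 0.191]
tool_rot: [[0.956, -0.292, 0.011], [-0.292, -0.956, 0.004], [0.01, -0.007, -1.0]]
ft_force: [0.5, -0.0, -0.9]
grip_width: 0.0483
gripper_force: 53.1
```

```bash
python3 - <<'E'
from h import *
go((*T(-4,-6),.18,TY+90))
d=cap("wrist"); save(d,"pics/w7.png",None,1)
d=cap("top"); stack(d,.055,.1)
E
```

```text
t 27.6 p [0.5975 0.3181 0.191 ] psi -17.0 F [ 0.5 -0.  -0.9] w 0.0483
[[0.2002, 0.5459, 0.0092], -100.6]
stack c mm [-5.4 -9.1] wh [ 52. 130.] ang 0.0 slope x,y [ 2.4 -6.8] z 0.0692 1055
```

View pics/w7.png

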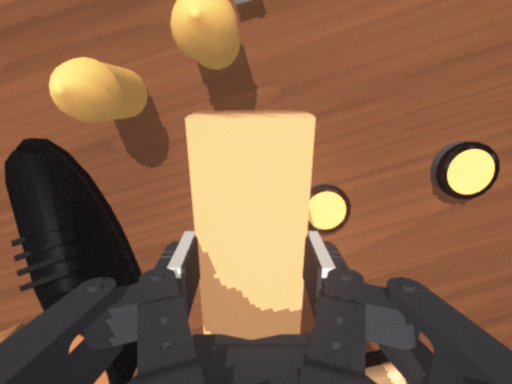

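A is held square, thick end forward (250,120). I'll carry it crosswise over the stack.

Request:
drive_tool(series=[[[0.006, 0.015, 0], -4, 0.0], [[0.016, 0.045, 0], -12, 0.0], [[0.03, 0.085, 0], -20, 0.0], [[0.045, 0.125, 0], -28, 0.0], [[0.06, 0.165, 0], -36, 0.0], [[0.075, 0.205, 0], -44, 0.0], [[0.09, 0.245, 0], -52, 0.0], [[0.105, 0.285, 0], -60, 0.0], [[0.12, 0.325, 0], -68, 0.0], [[0.135, 0.365, 0], -76, 0.0], [[0.15, 0.405, 0], -84, 0.0], [[0.165, 0.445, 0], -92, 0.0], [[0.18, 0.485, 0], -98, 0.0], [[0.192, 0.525, 0], -100.6, 0.0], [[0.2, 0.546, 0], -100.6, 0.0], [[0.2, 0.546, 0], -100.6, 0.0], [[0.2, 0.546, 0], -100.6, 0.0], [[0.2, 0.546, 0], -100.6, 0.0]])

```text
time_s: 29.55
position: [0.6272, -0.2619, 0.1831]
tool_rot: [[0.111, 0.994, -0.001], [0.994, -0.111, 0.001], [0.001, -0.001, -1.0]]
ft_force: [0.3, 0.2, -0.7]
grip_width: 0.0484
gripper_force: 53.1
```

```bash
python3 - <<'E'
from h import *
go((*T(-4,-6),.09,TY+90),(*T(-4,-6),.0745,TY+90))
d=cap("wrist"); save(d,"pics/w8.png",None,1)
E
```

```text
t 29.6 p [ 0.6272 -0.2619  0.1831] psi 83.6 F [ 0.3  0.2 -0.7] w 0.0484
[[-0.0005, 0.0024, 0.0931], 0.0]
[[-0.0005, 0.0024, 0.1086], 0.0]
```

View pics/w8.png

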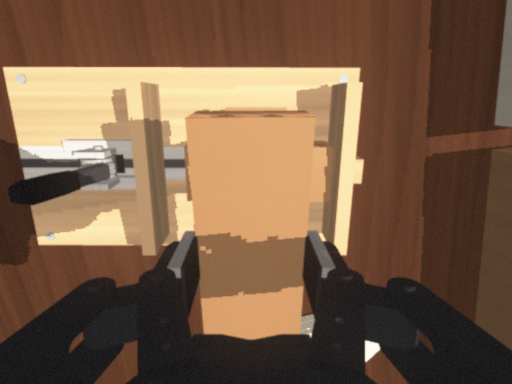

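The upper blank's thin end would first press on D's overhang and could tip it. So I'll pitch A by 7° in the pads first, pressing its thin end on the tray board's +y edge, and then lay it on already parallel.

```bash
python3 - <<'E'
from h import *
c=T(-20,140); print(c)
go((*c,.18,TY+90),(*c,.022,TY+90),(*c,.011,TY+90))
d=cap("top"); P=cloud(d); m=(np.hypot(P[...,0]-c[0],P[...,1]-c[1])<.07)&(P[...,2]<.1); print(np.percentile(P[m][:,2],[1,50,99]))
E
```

```text
[ 0.62973029 -0.11564311]
t 29.6 p [ 0.6273 -0.2618  0.1835] psi 83.7 F [ 1.   0.7 -1.4] w 0.0485
[[0.1455, -0.0137, 0.0036], 0.1]
[[0.1454, -0.0136, 0.1616], 0.1]
[[0.1454, -0.0136, 0.1726], 0.1]
[-0.00398514  0.00074694  0.01819621]
```

Request:
drive_tool(series=[[[0.05, -0.005, 0], 0, 0.0], [[0.1, -0.01, 0], 0, 0.0], [[0.1455, -0.0137, 0], 0, 0.0], [[0.1455, -0.0137, 0.04], 0, 0.0], [[0.1455, -0.0137, 0.09], 0, 0.0], [[0.1455, -0.0137, 0.135], 0, 0.0], [[0.1455, -0.0137, 0.158], 0, 0.0], [[0.1455, -0.0137, 0.163], 0, 0.0], [[0.1455, -0.0137, 0.167], 0, 0.0], [[0.1455, -0.0137, 0.171], 0, 0.0], [[0.1455, -0.0137, 0.174], 0, 0.0], [[0.1455, -0.0137, 0.174], 0, 0.0], [[0.1455, -0.0137, 0.174], 0, 0.0]])

```text
time_s: 30.95
position: [0.6308, -0.1156, 0.0144]
tool_rot: [[0.11, 0.994, 0.004], [0.994, -0.11, -0.0], [0.0, 0.004, -1.0]]
ft_force: [-7.3, 8.8, 22.3]
grip_width: 0.0486
gripper_force: 56.9
```

```bash
cat >> h.py <<'E'
def held():
    d=cap("wrist"); s=env.observe(); P=(cloud(d)-np.array(s["position"]))@np.array(s["tool_rot"])
    m=(abs(P[...,1])<.02)&(P[...,0]>.012)&(P[...,0]<.058)&(P[...,2]<.012)&(P[...,2]>-.05)&(d["depth"]>0)
    Q=P[m]; k=np.polyfit(Q[:,0],-Q[:,2],1); print("held top face slope toward +x tool deg",np.degrees(np.arctan(k[0])).round(2),"height at 0",k[1].round(4),m.sum())
E
python3 -c "
from h import *
held(); go((.62973,-.11564,.011,TY+90))"
```

```text
held top face slope toward +x tool deg -0.65 height at 0 0.0135 9635
t 31.0 p [ 0.6308 -0.1156  0.0144] psi 83.7 F [-7.3  8.1 23. ] w 0.0483
[[-0.0002, -0.001, 0.0034], 0.1]
```

Request:
drive_tool(series=[[[0, 0, -0.04], 0, 0.0], [[0, 0, -0.09], 0, 0.0], [[0, 0, -0.14], 0, 0.0], [[0, 0, -0.165], 0, 0.0], [[-0.04, 0.004, -0.165], 0, 0.0], [[-0.09, 0.008, -0.165], 0, 0.0], [[-0.13, 0.012, -0.165], 0, 0.0], [[-0.1462, 0.015, -0.165], 0, 0.0], [[-0.1462, 0.015, -0.165], 0, 0.0], [[-0.1462, 0.015, -0.165], 0, 0.0], [[-0.1462, 0.015, -0.165], 0, 0.0]])

```text
time_s: 32.1
position: [0.6288, -0.2622, 0.1753]
tool_rot: [[0.11, 0.994, 0.0], [0.994, -0.11, 0.0], [0.0, 0.0, -1.0]]
ft_force: [0.2, -0.8, -2.3]
grip_width: 0.0485
gripper_force: 54.3
```

```bash
python3 -c "
from h import *
held(); go((*T(-4,-6),.0745,TY+90))"
```

```text
held top face slope toward +x tool deg 1.27 height at 0 0.0134 9708
t 32.1 p [ 0.6288 -0.2623  0.1753] psi 83.7 F [-0.1 -0.6 -1.3] w 0.0484
[[-0.0001, 0.0005, 0.1008], 0.1]
```

Request:
drive_tool(series=[[[0, 0, 0.04], 0, 0.0], [[0, 0, 0.08], 0, 0.0], [[0, 0, 0.092], 0, 0.0], [[0, 0, 0.097], 0, 0.0], [[0, 0, 0.099], 0, 0.0], [[0, 0, 0.1], 0, 0.0], [[0, 0, 0.1], 0, 0.0], [[0, 0, 0.1], 0, 0.0]])

```text
time_s: 32.95
position: [0.6289, -0.2644, 0.076]
tool_rot: [[0.112, 0.994, 0.002], [0.994, -0.112, -0.001], [-0.001, 0.002, -1.0]]
ft_force: [0.3, -0.7, -1.4]
grip_width: 0.048
gripper_force: 54.4
```

Request:
drive_tool(series=[[[0, 0, 0.001], 0, 0.0], [[0, 0, 0.0015], 0, 0.0], [[0, 0, 0.0015], 0, 0.0]])

```text
time_s: 33.25
position: [0.6289, -0.2644, 0.0756]
tool_rot: [[0.112, 0.994, 0.002], [0.994, -0.112, -0.002], [-0.001, 0.002, -1.0]]
ft_force: [-2.0, 1.4, 8.7]
grip_width: 0.0484
gripper_force: 55.5
```

Request:
drive_tool(series=[[[0, 0, -0.001], 0, 0.0], [[0, 0, -0.001], 0, 0.0], [[0, 0, -0.001], 0, 0.065], [[0, 0, -0.001], 0, 0.065], [[0, 0, -0.001], 0, 0.065], [[0, 0, -0.001], 0, 0.065], [[0, 0, -0.03], 0, 0.065], [[0, 0, -0.07], 0, 0.065], [[0, 0, -0.12], 0, 0.065], [[0.04, 0, -0.12], 8, 0.065], [[0.09, 0, -0.12], 16, 0.04], [[0.14, 0, -0.12], 24, 0.02], [[0.19, 0, -0.12], 32, 0.0], [[0.22, 0, -0.12], 40, 0.0], [[0.22, 0, -0.12], 48, 0.0], [[0.22, 0, -0.12], 56, 0.0]])

```text
time_s: 34.85
position: [0.6531, -0.0441, 0.1932]
tool_rot: [[0.888, 0.46, -0.0], [0.46, -0.888, -0.0], [-0.0, -0.0, -1.0]]
ft_force: [-1.3, 0.0, -0.8]
grip_width: -0.0002
gripper_force: 0.0
```

```bash
python3 - <<'E'
from h import *
d=cap("top"); save(d,"pics/t3.png",(330,100,450,270),3.5); stack(d,.075,.12); grid(d,(-20,0,15),(-70,-60,-40,-20,0,20,40,55))
P=cloud(d); q=(P[...,:2]-BERTH); X=q@tx; Y=q@ty; Z=P[...,2]
m=(abs(Y)<.08)&(Z>.058)&(Z<.075)&(X<-.07)&(X>-.2)&(abs(Y)>.03); print("fence top x",np.percentile(X[m],[3,50,97]))
go((*T(-150,55),.2,TY))
E
```

```text
stack c mm [ -7.2 -12.9] wh [ 52. 128.] ang 0.1 slope x,y [2.7 0.3] z 0.0877 942
-20 [np.float64(0.0873), np.float64(0.086), np.float64(0.0867), np.float64(0.0878), np.float64(0.0876), np.float64(0.0873), np.float64(0.0868), np.float64(nan)]
0 [np.float64(0.0885), np.float64(0.0894), np.float64(0.0875), np.float64(0.0889), np.float64(0.0878), np.float64(0.0889), np.float64(0.0891), np.float64(nan)]
15 [np.float64(0.0877), np.float64(0.0871), np.float64(0.0877), np.float64(0.0889), np.float64(0.0874), np.float64(0.0886), np.float64(0.0876), np.float64(nan)]
fence top x [-0.10785019 -0.10275034 -0.0958511 ]
t 34.9 p [ 0.6531 -0.0447  0.1932] psi 26.9 F [ 0.8  0.8 -0.5] w -0.0
[[-0.2083, 0.0523, -0.0068], 33.3]
  return _methods._mean(a, axis=axis, dtype=dtype,
  ret = ret.dtype.type(ret / rcount)
```

View pics/t3.png

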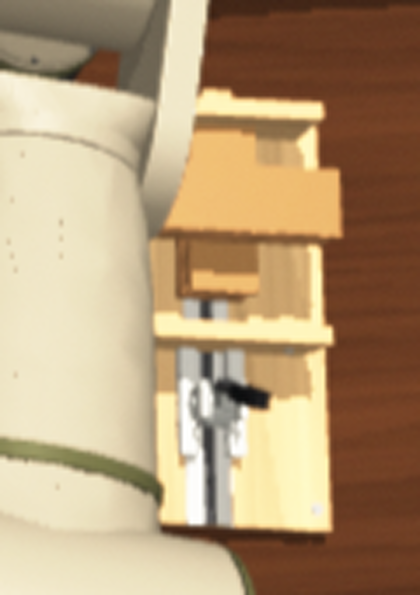

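The top pair is level, with its top at 88 mm everywhere. Its centre is about (-7,-12) mm, inside the 20 mm limit, and the snug push will move it +x. Now I bring the fence up from behind.

```bash
python3 - <<'E'
from h import *
go((*T(-140,60),.2,TY),(*T(-140,60),.043,TY))
E
```

```text
t 34.9 p [ 0.6531 -0.0447  0.1932] psi 26.9 F [ 0.8  0.8 -0.5] w -0.0
[[-0.1972, 0.0536, -0.0068], 33.3]
[[-0.1971, 0.0536, 0.1502], 33.3]
```

Request:
drive_tool(series=[[[-0.05, 0, 0], 8, 0.0], [[-0.1, 0, 0], 16, 0.0], [[-0.15, 0.01, 0], 24, 0.0], [[-0.197, 0.03, 0], 32, 0.0], [[-0.197, 0.0536, 0], 33.3, 0.0], [[-0.197, 0.0536, 0], 33.3, 0.0], [[-0.197, 0.0536, 0], 33.3, 0.0], [[-0.197, 0.0536, 0.05], 33.3, 0.0], [[-0.197, 0.0536, 0.1], 33.3, 0.0], [[-0.197, 0.0536, 0.14], 33.3, 0.0], [[-0.197, 0.0536, 0.15], 33.3, 0.0], [[-0.197, 0.0536, 0.15], 33.3, 0.0]])

```text
time_s: 36.1
position: [0.5032, -0.1834, 0.0428]
tool_rot: [[0.995, -0.098, -0.002], [-0.098, -0.995, 0.001], [-0.002, -0.001, -1.0]]
ft_force: [-0.2, -0.9, 0.7]
grip_width: 0.0
gripper_force: 0.0
```

```bash
python3 - <<'E'
from h import *
go((*T(-92,60),.043,TY))
d=cap("top"); stack(d,.075,.12); grid(d,(0,),(-70,-40,0,40,55,60))
E
```

```text
t 36.1 p [ 0.5032 -0.1834  0.0428] psi -5.6 F [-0.2 -0.9  0.7] w 0.0
[[0.0462, -0.0008, -0.0002], 0.8]
stack c mm [ -6.6 -11. ] wh [132.  52.] ang 89.6 slope x,y [ 1.2 -0.6] z 0.0876 724
0 [np.float64(0.088), np.float64(0.0871), np.float64(0.0889), np.float64(0.0884), np.float64(0.0595), np.float64(0.0157)]
```

Request:
drive_tool(series=[[[0.008, 0, 0], 0.8, 0.0], [[0.015, 0, 0], 0.8, 0.0], [[0.021, 0, 0], 0.8, 0.0], [[0.026, 0, 0], 0.8, 0.0], [[0.031, 0, 0], 0.8, 0.0], [[0.035, 0, 0], 0.8, 0.0], [[0.038, 0, 0], 0.8, 0.0], [[0.041, 0, 0], 0.8, 0.0], [[0.043, 0, 0], 0.8, 0.0], [[0.045, 0, 0], 0.8, 0.0], [[0.045, 0, 0], 0.8, 0.0]])

```text
time_s: 37.25
position: [0.5481, -0.1888, 0.0435]
tool_rot: [[0.994, -0.114, -0.0], [-0.114, -0.994, -0.0], [-0.0, 0.0, -1.0]]
ft_force: [-2.6, -0.3, 1.6]
grip_width: -0.0004
gripper_force: 1.5
```

Request:
drive_tool(series=[[[0.001, 0, 0], 0, 0.0], [[0.002, 0, 0], 0, 0.0], [[0.003, 0, 0], 0, 0.0], [[0.004, 0, 0], 0, 0.0], [[0.005, 0, 0], 0, 0.0], [[0.005, 0, 0], 0, 0.0]])

```text
time_s: 37.85
position: [0.5528, -0.1892, 0.0434]
tool_rot: [[0.994, -0.114, -0.001], [-0.114, -0.994, 0.0], [-0.001, 0.0, -1.0]]
ft_force: [-4.8, -1.5, 4.6]
grip_width: 0.0001
gripper_force: 2.6
```

```bash
cat >> h.py <<'E'
def fence(d):
    P=cloud(d); q=(P[...,:2]-BERTH); X=q@tx; Y=q@ty; Z=P[...,2]
    m=(Z>.058)&(Z<.075)&(X<-.055)&(X>-.2)&(Y<-.03)&(Y>-.08); print("fence top x",np.percentile(X[m],[3,50,97]))
    m=(Z>.058)&(Z<.075)&(X>.055)&(X<.09)&(Y<-.03)&(Y>-.08); print("end top x",np.percentile(X[m],[3,50,97]))
E
python3 - <<'E'
from h import *
go((*T(-87,60),.043,TY)); d=cap("top"); fence(d); stack(d,.075,.12)
E
```

```text
t 37.9 p [ 0.5528 -0.1892  0.0434] psi -6.5 F [-4.8 -1.5  4.6] w 0.0001
[[0.0013, -0.0017, 0.0004], -0.1]Traceback (most recent call last):
  File "<stdin>", line 2, in <module>
  File "h.py", line 63, in fence
    m=(Z>.058)&(Z<.075)&(X<-.055)&(X>-.2)&(Y<-.03)&(Y>-.08); print("fence top x",np.percentile(X[m],[3,50,97]))
                                                                                 ~~~~~~~~~~~~~^^^^^^^^^^^^^^^^
    return _quantile_unchecked(
        a, q, axis, out, overwrite_input, method, keepdims, weights)
    return _ureduce(a,
                    func=_quantile_ureduce_func,
    ...<5 lines>...
                    overwrite_input=overwrite_input,
                    method=method)
    r = func(a, **kwargs)
    result = _quantile(arr,
                       quantiles=q,
    ...<2 lines>...
                       out=out,
                       weights=wgt)
    slices_having_nans = np.isnan(arr[-1, ...])
                                  ~~~^^^^^^^^^
IndexError: index -1 is out of bounds for axis 0 with size 0
```

Request:
drive_tool(series=[[[0.001, 0, 0], 0, 0.0], [[0.002, 0, 0], 0, 0.0], [[0.003, 0, 0], 0, 0.0], [[0.003, 0, 0], 0, 0.0]])

```text
time_s: 38.3
position: [0.5553, -0.1895, 0.0434]
tool_rot: [[0.994, -0.114, -0.002], [-0.114, -0.994, 0.0], [-0.002, -0.0, -1.0]]
ft_force: [-7.6, 0.1, 5.7]
grip_width: -0.0001
gripper_force: 3.7
```

Request:
drive_tool(series=[[[0.001, 0, 0], 0, 0.0], [[0.002, 0, 0], 0, 0.0], [[0.003, 0, 0], 0, 0.0], [[0.003, 0, 0], 0, 0.0]])

```text
time_s: 38.7
position: [0.5562, -0.1896, 0.0434]
tool_rot: [[0.994, -0.113, -0.007], [-0.113, -0.994, 0.001], [-0.007, -0.001, -1.0]]
ft_force: [-18.2, -0.8, 12.8]
grip_width: 0.0001
gripper_force: 9.1
```

Snug at 18 N. I'll back off, rise, and look for the lever.

Request:
drive_tool(series=[[[-0.005, 0, 0], 0, 0.0], [[-0.02, 0, 0], 0, 0.0], [[-0.03, 0, 0], 0, 0.0], [[-0.03, 0, -0.04], 0, 0.0], [[-0.03, 0, -0.09], 0, 0.0], [[-0.03, 0, -0.13], 0, 0.03], [[-0.06, -0.05, -0.15], 0, 0.04], [[-0.06, -0.1, -0.17], 0, 0.04], [[-0.06, -0.15, -0.17], 0, 0.04], [[-0.06, -0.2, -0.17], 0, 0.04], [[-0.06, -0.2, -0.17], 0, 0.04]])

```text
time_s: 39.8
position: [0.5221, 0.0197, 0.2139]
tool_rot: [[0.994, -0.11, 0.002], [-0.11, -0.994, 0.001], [0.002, -0.001, -1.0]]
ft_force: [-0.2, -0.1, 0.2]
grip_width: 0.0405
gripper_force: 0.0
```

```bash
python3 - <<'E'
from h import *
d=cap("top"); fence(d); stack(d,.075,.12)
P=cloud(d); q=(P[...,:2]-BERTH); X=q@tx; Y=q@ty; Z=P[...,2]
m=(abs(Y)<.014)&(Z>.085)&(Z<.16)&(X<-.07)&(X>-.2)
for z0 in(.085,.095,.105,.115,.125):
    k=m&(abs(Z-z0)<.005); print(z0,X[k].mean().round(4) if k.any() else 0,Y[k].mean().round(4) if k.any() else 0,k.sum())
c=T(-121,1)
go((*c,.2,TY),(*c,.0895,TY))
E
```

```text
fence top x [-0.07675777 -0.07173409 -0.06502862]
end top x [0.06495619 0.07120761 0.07824594]
stack c mm [ -3.2 -11.2] wh [ 53. 132.] ang 0.2 slope x,y [ 1.4 -0.2] z 0.0875 1031
0.085 -0.1258 0.0073 1
0.095 -0.123 0.0032 11
0.105 -0.1279 0.0048 12
0.115 -0.1299 0.0058 7
0.125 -0.1361 0.0021 33
t 39.9 p [0.5222 0.0195 0.2136] psi -6.3 F [0.3 0.6 0.1] w 0.0397
[[0.0204, 0.2614, 0.0134], 0.1]
[[0.0203, 0.2615, 0.1239], 0.1]
```

The clear length is about 131 mm and the stack centre is at (-3,-11) mm. The lever stands at about 1.2 rad. I'll grip it and swing it down.

Request:
drive_tool(series=[[[0.003, 0.05, 0], 0, 0.045], [[0.006, 0.1, 0], 0, 0.045], [[0.008, 0.15, 0], 0, 0.045], [[0.01, 0.2, 0], 0, 0.045], [[0.012, 0.25, 0], 0, 0.045], [[0.012, 0.2595, 0], 0, 0.045], [[0.012, 0.2595, 0], 0, 0.045], [[0.012, 0.2595, 0.05], 0, 0.045], [[0.012, 0.2595, 0.09], 0, 0.045], [[0.012, 0.2595, 0.115], 0, 0.045], [[0.012, 0.2595, 0.124], 0, 0.045], [[0.012, 0.2595, 0.124], 0, 0.045], [[0.012, 0.2595, 0.124], 0, 0.0], [[0.012, 0.2595, 0.124], 0, 0.0], [[0.012, 0.2595, 0.124], 0, 0.0], [[0.012, 0.2595, 0.124], 0, 0.0], [[0.012, 0.2595, 0.124], 0, 0.0]], newtons=30)

```text
time_s: 41.55
position: [0.5053, -0.2407, 0.0911]
tool_rot: [[0.994, -0.113, 0.002], [-0.113, -0.994, 0.004], [0.002, -0.004, -1.0]]
ft_force: [0.9, 16.8, 7.9]
grip_width: 0.0135
gripper_force: 31.6
```

Request:
drive_tool(series=[[[0, -0.002, 0], 0, 0.0], [[-0.0048, -0.003, 0.0008], 0, 0.0], [[-0.0095, -0.003, 0.0019], 0, 0.0], [[-0.014, -0.003, 0.0033], 0, 0.0], [[-0.0186, -0.003, 0.005], 0, 0.0], [[-0.0273, -0.003, 0.0093], 0, 0.0], [[-0.0353, -0.003, 0.0147], 0, 0.0], [[-0.0426, -0.003, 0.021], 0, 0.0], [[-0.0489, -0.003, 0.0283], 0, 0.0], [[-0.0543, -0.003, 0.0363], 0, 0.0], [[-0.0586, -0.003, 0.045], 0, 0.0], [[-0.061, -0.003, 0.0505], 0, 0.0], [[-0.0617, -0.003, 0.0541], 0, 0.0], [[-0.0625, -0.003, 0.0575], 0, 0.0], [[-0.0625, -0.003, 0.059], 0, 0.0], [[-0.0625, -0.003, 0.059], 0, 0.0]])

```text
time_s: 43.15
position: [0.4423, -0.233, 0.0314]
tool_rot: [[0.994, -0.113, -0.0], [-0.113, -0.994, 0.0], [-0.0, -0.0, -1.0]]
ft_force: [-4.4, 4.3, 3.9]
grip_width: 0.0136
gripper_force: 34.9
```

Request:
drive_tool(series=[[[0, 0, 0], 0, 0.04], [[0, 0, 0], 0, 0.04], [[0, 0, 0], 0, 0.04], [[0, 0, -0.05], 0, 0.04], [[0, 0, -0.1], 0, 0.0], [[0, 0, -0.12], 0, 0.0], [[0, 0, -0.12], 0, 0.0], [[0, 0, -0.12], 0, 0.0]])

```text
time_s: 43.95
position: [0.4426, -0.2333, 0.15]
tool_rot: [[0.994, -0.114, -0.0], [-0.114, -0.994, 0.0], [-0.0, -0.0, -1.0]]
ft_force: [0.3, -0.2, 0.0]
grip_width: 0.0002
gripper_force: 0.0
```

```bash
python3 - <<'E'
from h import *
d=cap("wrist"); P=cloud(d); q=(P[...,:2]-BERTH); X=q@tx; Y=q@ty; Z=P[...,2]
hsv=d["img"].max(-1)
for x in range(-215,-120,10):
    k=(abs(Y-.004)<.006)&(abs(X-x/1e3)<.004)&(Z>.03)&(Z<.1); print(x,np.median(Z[k]).round(4) if k.any() else 0,k.sum())
go((*T(-195,3),.07,TY))
d=cap("top"); fence(d); stack(d,.075,.12)
E
```

```text
-215 0 0
-205 0.0653 141
-195 0.0644 164
-185 0.0636 167
-175 0.0626 175
-165 0.0618 176
-155 0.0602 175
-145 0.0593 176
-135 0.0583 176
-125 0.0533 175
t 44.0 p [ 0.4424 -0.2331  0.1493] psi -6.5 F [-0.5 -0.1 -0.3] w -0.0005
[[-0.0018, -0.0006, 0.0793], -0.1]
fence top x [-0.07930161 -0.07425531 -0.06648456]
end top x [0.0653577  0.07043772 0.07831302]
stack c mm [ -3.7 -10.5] wh [130.  52.] ang 89.5 slope x,y [ 1.5 -0.4] z 0.0875 1024
```

The handle still slopes up about 0.1 rad, so I'll press it fully down with closed fingers.

Request:
drive_tool(series=[[[0, -0.001, 0.04], 0, 0.0], [[0, -0.001, 0.07], 0, 0.0], [[0, -0.001, 0.08], 0, 0.0], [[0, -0.001, 0.086], 0, 0.0], [[0, -0.001, 0.09], 0, 0.0], [[0, -0.001, 0.093], 0, 0.0], [[0, -0.001, 0.095], 0, 0.0], [[0, -0.001, 0.095], 0, 0.0]])

```text
time_s: 44.85
position: [0.4431, -0.2327, 0.0557]
tool_rot: [[0.994, -0.114, 0.001], [-0.114, -0.994, -0.001], [0.001, 0.001, -1.0]]
ft_force: [0.5, -0.6, 0.4]
grip_width: 0.0
gripper_force: 0.0
```

Request:
drive_tool(series=[[[0, 0, 0.002], 0, 0.0], [[0, 0, 0.004], 0, 0.0], [[0, 0, 0.004], 0, 0.0], [[0, 0, 0.004], 0, 0.0]])

```text
time_s: 45.25
position: [0.4437, -0.2329, 0.0545]
tool_rot: [[0.994, -0.113, 0.003], [-0.113, -0.994, -0.003], [0.004, 0.003, -1.0]]
ft_force: [-5.3, 6.3, 33.0]
grip_width: -0.0001
gripper_force: 16.3
```

Hard stop at z 0.0545 with 33 N, so the lever is fully down. I'll rise, clear the tray and check.

Request:
drive_tool(series=[[[0, 0, -0.005], 0, 0.0], [[0, 0, -0.05], 0, 0.0], [[0, 0, -0.1], 0, 0.0], [[0, 0, -0.1], 0, 0.0], [[0, 0, -0.1], 0, 0.0]])

```text
time_s: 45.75
position: [0.4432, -0.2326, 0.1522]
tool_rot: [[0.994, -0.114, 0.002], [-0.114, -0.994, -0.002], [0.002, 0.001, -1.0]]
ft_force: [-1.3, -0.8, -1.1]
grip_width: -0.0002
gripper_force: 0.0
```

```bash
python3 - <<'E'
from h import *
d=cap("wrist"); P=cloud(d); q=(P[...,:2]-BERTH); X=q@tx; Y=q@ty; Z=P[...,2]
for x in range(-205,-120,20):
    k=(abs(Y-.004)<.006)&(abs(X-x/1e3)<.004)&(Z>.03)&(Z<.1); print(x,np.median(Z[k]).round(4) if k.any() else 0)
d=cap("top"); fence(d); stack(d,.075,.12); stack(d,.055,.12); grid(d,(-15,0,15),(-65,-40,0,30,50))
d=cap("scene"); save(d,"pics/s_end.png",(50,110,230,260),4)
print(env.observe()["ft_force"])
E
```

```text
-205 0.0573
-185 0.0572
-165 0.0573
-145 0.0567
-125 0.0526
fence top x [-0.07886628 -0.07331674 -0.0664611 ]
end top x [0.06581887 0.0706262  0.07743099]
stack c mm [ -3.3 -11.2] wh [ 53. 132.] ang 0.1 slope x,y [ 1.8 -0.3] z 0.0875 1027
stack c mm [-28.1  -1. ] wh [102. 152.] ang 0.0 slope x,y [14.1 -1.9] z 0.0787 1502
-15 [np.float64(0.0868), np.float64(0.0876), np.float64(0.0879), np.float64(0.0867), np.float64(0.0671)]
0 [np.float64(0.0879), np.float64(0.0887), np.float64(0.087), np.float64(0.0876), np.float64(0.0689)]
15 [np.float64(0.0882), np.float64(0.0882), np.float64(0.0886), np.float64(0.0879), np.float64(0.071)]
[-0.27118438  0.55883359 -0.28688039]
```

View pics/s_end.png

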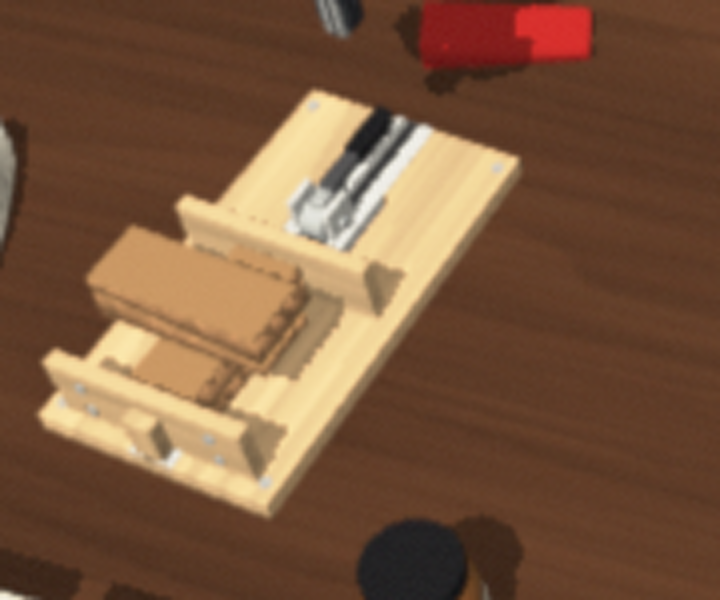

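The close-up shows the crosswise pair level at (200,290), the bottom pair between fence and end board, and the handle flat at (370,130). The clear length is about 132 mm. I'll hand it in.

```bash
python3 -c "
from rig import env
print(env.close_job())"
```

```text
the job is handed in; nothing more can be done
None
```

The job is handed in, but the hand-in call returned no verdict: all four blanks found are stacked in two level, crossed pairs (top pair about 12 mm off the berth centre, limit 20 mm), the fence clear length is about 132 mm, the lever is flat down and locked, and nothing else on the bench was handled.

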